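Close the storage jars with plug discs and screw bands

ROBOT

A 6-joint arm with a two-finger parallel gripper is mounted at the origin on the work surface. World frame = base frame: x ahead of the robot, y to its left, z up, the work surface at z = 0. Lengths are in m, angles in rad, forces in N, time in s.
With the tool pointing down it reaches from about 0.3 to 0.875 m from the base axis. Payload 6.4 kg.
Tool frame: the origin (TCP) lies midway between the tips of the shut fingers; the grasp point (between the pads) lies ctrl.grip_depth behind it (ctrl.grip_depth is the distance from the TCP to the grasp point, in m); x points along the fingers, y is the direction in which the jaws open and shut, and the axes are right-handed (so a half turn about x gives the same grasp; the last joint's range is limited). The gripper opens to 85 mm and grips with 20 to 120 N. Pads are 22 mm wide; open, the fingers measure 114 mm over their backs; the gripper's body (76 mm by 85 mm) begins 54 mm behind the grasp point. The pads swing forward as they close: fully open they stand 13 mm farther back than shut.
Start: joints at [-1.538, 0.181, 1.607, -0, 1.354, -0.206], TCP at [0.136, -0.559, 0.231] pointing down, gripper open.
Joint ranges: [-2.99, 2.99], [-0.89, 2.07], [0.3, 2.58], [-1.14, 4.28], [0, 2.63], [-3.12, 3.12]. Speed limits (rad/s): [2.57, 2.57, 3.01, 3.14, 3.14, 3.14].

INTERFACE

Orientations are given as a unit quaternion [w, x, y, z].
In Python, from bench import ctrl gives the robot as it stands.
- The arm moves only by the tool carry_out, never from a script. Its argument "motion" is one flat list of numbers, 7 for each row, row after row: the turn, a rotation vector about the tool's x, y, z in degrees, then the shift along the tool's x, y, z in m, then the gripper's target within -1 to 1 (shut at 1, half-way at 0, fully open at -1). A call has 1 to 10 rows; each row shifts and turns the pose as measured when the row begins, along the tool's axes as they then stand; what a row does not reach is not made up. A row lasts 1/10 s, in which the tool goes at most 50 mm and 8.59 degrees, less where a joint would pass 70% of its speed; a pose out of reach is approached as far as the arm can. A call with a gripper value outside its range is refused whole. The fingers move at their own pace and stop on an object; the grip force is fixed at half the most. Time passes only in rows, so rows that do not move let the fingers close. It gives the time, the measured TCP pose, the force and the opening at its end, in the units of the state.
- ctrl.get_obs(): the state, without advancing time (a new reading comes with each control period).
- ctrl.camera(name): name is "side" or "top" or "wrist"; returns the picture (384x512x3 uint8, blue, green, red); there is no depth.
- ctrl.camera_params(name): a dict with "mtx" (3x3 intrinsics, pixels), "pose" (4x4, takes a point from camera to world coordinates); the wrist camera has in their place "hand_eye" (4x4, takes a point from camera to tool coordinates, whose origin is the TCP and whose axes are the tool frame's). Camera axes: x right, y down, z forward; pixel columns grow to the right and rows downward; lengths in m; the calibration is good to about 2 mm. The wrist camera is an equidistant fisheye: a pixel r from the principal point sees the ray r / f radians off the axis. A picture is of the moment at which its call begins: read the wrist's pose just before it. camera_params takes no time and is no camera call.
- ctrl.hand_in(): hands the job in, once; it reports no verdict.
Trained networks look in the newest picture that a camera, given by its name, has taken for a name from the list of things; names that differ only in an ending like _2 or _b are one class to them, and where a whole thing is asked for, a point or a joint stands for the part that bears it (a point fixed in the world has none). Each returns a list of dicts, best first, with "conf" (0 to 1); they miss things now and then, are a little off and sometimes report something else, mostly with a low value. They report only what shows in the picture. A call takes as long as a camera call. They do not tell look-alikes from the thing itself.
- ctrl.boxes_of(camera, thing): "point" ([x, y, z] in m, in the coordinates of the camera as it stood for that picture, good to about 4 mm: the middle of the surface that is visible of it).
- ctrl.trace(camera, thing): "pixels" (384x512 bool, what is visible of it).
- ctrl.landmark_of(camera, thing): "point" ([x, y, z] in m, in the coordinates of the camera as it stood for that picture, good to about 4 mm: a listed point, or the origin of a listed thing).
The state is a dict: "time_s": time; "q": joint angles; "dq": joint speeds; "joint_efforts": joint torques, N m; "eef_pos": TCP position; "eef_rot": TCP orientation; "wrist_force": force on the tool from outside, world axes, zero at the start; "torque": the same for the moment, N m; "opening": opening from 0.0 (shut) to 1.0 (fully open).
Only numpy, scipy, OpenCV 4.12 (cv2) and the standard library are available. Lean on these libraries where they do the work, as an engineer would, in place of code of your own. Each camera call takes 0.05 s, during which the arm holds its last target. There are 200 camera calls.

TASK

Pull the drawer out to its stop, then close every storage jar on the table: take a plug disc from the spring-loaded dispenser and seat it flat in the jar's mouth, put a screw band from the drawer over it, and turn the band clockwise fully home against its stop, so that the black bars on the band point the same way as those on the jar's shoulder. When all the jars are closed, push the drawer fully shut again, leaving jars upright and the bottle, the bowl and the cup undisturbed.

Things in the scene. Friction and masses are not known exactly. Their poses are not given: they have to be found in the camera images.
- jar0: square white stoneware storage jar, 76 x 76 mm, 80 mm high to its flat shoulder, 0.9 kg, loose on the table. Origin: centre of its underside, z up. A round neck (47 mm across, mouth 42 mm) ends in a rim 106 mm above the underside. Two short black bars on the shoulder, towards +x and -x, show where the band's bars lie when it is tight
- jar1: same as jar0. Threads of all jars: two ridges on opposite sides of the neck, out to 60 mm across, 94 to 101 mm above the underside (stop blocks 89 to 98); seen from above, angles anticlockwise from the jar's +x, they span -13 to +63 deg and 167 to 243 deg, with a stop block at the -13 (167) deg end. Elsewhere the neck is free
- jar2: same as jar0. For all jars: a seated disc's centre is 108.5 mm above the jar's underside (flange on the rim, boss 4 mm into the mouth); a tight band's underside is 90 mm above the jar's underside, its x axis in line with the jar's (either way round)
- disc0: white plastic plug disc, the same on both faces (either way up will do), 40 g. Origin: its centre, z its axis. Flange 50 mm across and 5 mm thick, a boss on each face, 39 mm across at the root and 34 mm at the tip, 13 mm thick in all. Grasp it by the flange's edge. Starts in the dispenser's stack of four, bosses touching
- disc1: same as disc0
- disc2: same as disc0
- disc3: same as disc0
- band0: steel screw band (ring), 68 mm outside, 63 mm inside, 24 mm high, 60 g. Origin: centre of its open underside, z up. An inward lip 3 mm thick at its top leaves a 44 mm hole. Inside its foot are two lugs, 22 deg wide, 55 mm apart, 4 mm high, towards its +x and -x, with a black bar on the lip above each. Starts lip up in the drawer
- band1: same as band0. A band drops fully over a seated disc, lip on the flange, when its x axis is 75 to 145 deg anticlockwise (from above) of the jar's x axis, either way round. Turned clockwise from there, its lugs run under the ridges to the stop blocks, where the x axes are in line: tight
- band2: same as band0. A band set down at other angles rests with its lugs on the ridges, 6 mm or more too high; turning it clockwise brings the lugs to a gap, where it drops. A tight band stays by friction; the jar may turn along a little when the stop is met
- dispenser: the fixed disc dispenser: a steel base 90 x 90 x 10 mm, four upright posts 6 mm thick, to 68 mm above the table, round one stack of discs. Origin: centre of its underside. Posts stand 29.5 mm from the axis, 40 deg either side of its +x and -x, so its +y and -y sides are open for fingers
- platform (a joint): the dispenser's spring platform (30 N/m), m above its top position (negative with a full stack). It lifts the stack by 13 mm for each disc taken, so that the top disc's centre always stands about 67 mm above the table; the top disc lifts straight out
- unit: low grey cabinet, 250 mm deep (x), 320 mm wide (y), 78 mm high, fixed. Origin: centre of its underside; the drawer's steel front is on its -x side. Drawer floor 22 mm, walls 56 mm, front 66 mm above the table; inside 205 mm (x) by 278 mm (y), its front inner wall 56 mm behind the handle bar's axis
- unit_drawer0 (a joint): the drawer of the low cabinet, m pulled out: 0 shut, 0.174 at its stop; slides on about 1 N of friction
- unit_drawer0_handle (a point): middle of the drawer's handle, a horizontal steel bar 11 mm thick and 120 mm long, 35 mm in front of the drawer's front, 43 mm above the table; its +x axis points into the cabinet (the drawer pulls out along -x), y along the bar
- sauce: a bystander: brown bottle, 64 mm thick, 190 mm high, standing upright; origin at its underside
- bowl: a bystander: steel bowl 110 mm wide, 50 mm high; origin at its underside
- cup: a bystander: steel cup 72 mm wide, 75 mm high; origin at its underside
Not all that is in view belongs to the job. What is shaped like the disc3 but purple or yellow is not meant.

How it is judged:
By the outcome, as a careful person would: the job done as asked, in the order asked, and still so for the second after the job is handed in, with the robot touching nothing.
Of jar0, jar1, jar2 only 2 to 3 are there at a start; the rules pass over those that are not, and their reading is None.
At some moment in a run one of jar0, jar1, jar2 may be knocked a few centimetres aside while the robot is not near it.
Once in a run the grip may slacken for a moment while it holds something.
It also fails if it takes over 210 s, if anything falls off the work surface, if the arm or the gripper's body presses on something with over 40 N, if the wrist force passes 120 N, or if a joint passes its speed limit or range.

## Working session

There is one attempt and no reset: what is moved stays moved. The work goes in short steps, Python scripts to look and compute and a tool call to move; the robot and the scene stay as the last step left them, time stands still between calls to the robot, and variables do not carry over. Pictures are saved under pics/ and viewed, about 12 in all and at most 16, crops included, and the job is handed in when it is done.

Besides the shell and the picture viewer there is one more tool, called after "Call:" in YAML: its name, and indented under it one key for each argument. carry_out: Moves the arm, as the interface text tells. Its arguments: {"type":"object","properties":{"motion":{"type":"array"}},"required":["motion"]}

```bash
ls; mkdir -p pics; cat > h.py <<'E'
import numpy as np, cv2
from scipy.spatial.transform import Rotation as R
from bench import ctrl
def Tcam(name,obs=None):
    p=ctrl.camera_params(name)
    if 'pose' in p: return np.array(p['pose'])
    o=obs or ctrl.get_obs(); T=np.eye(4); q=o['eef_rot']
    T[:3,:3]=R.from_quat([q[1],q[2],q[3],q[0]]).as_matrix(); T[:3,3]=o['eef_pos']
    return T@np.array(p['hand_eye'])
def w(T,p): return T[:3,:3]@np.array(p)+T[:3,3]
E
python3 - <<'E'
from h import *
o=ctrl.get_obs(); print({k:np.round(v,3) for k,v in o.items()}, ctrl.grip_depth)
for c in ['top','side','wrist']:
    cv2.imwrite(f'pics/{c}0.png',ctrl.camera(c))
a=np.hstack([cv2.imread(f'pics/{c}0.png') for c in ['top','side']]); 
T=Tcam('top'); print(np.round(T,3), ctrl.camera_params('top')['mtx'], ctrl.camera_params('wrist'))
for n in ['jar0','disc0','band0','dispenser','unit','unit_drawer0_handle','sauce','bowl','cup']:
    print(n,[(np.round(w(T,d['point']),3).tolist(),round(d['conf'],2)) for d in ctrl.landmark_of('top',n)])
E
```

```text
pics
{'time_s': np.float64(0.0), 'q': array([-1.538,  0.182,  1.608,  0.   ,  1.354, -0.206]), 'dq': array([ 0.001,  0.   , -0.001, -0.   , -0.001,  0.001]), 'joint_efforts': array([-0.0000e+00, -4.4487e+01, -3.5134e+01, -0.0000e+00,  9.0000e-03,
        0.0000e+00]), 'eef_pos': array([ 0.136, -0.558,  0.23 ]), 'eef_rot': array([ 0.084,  0.702,  0.085, -0.702]), 'wrist_force': array([0.344, 0.278, 0.452]), 'torque': array([ 0.014, -0.007,  0.049]), 'opening': np.float64(0.997)} 0.0187
[[-0.006 -0.99   0.138  0.409]
 [-1.     0.006  0.005 -0.057]
 [-0.005 -0.138 -0.99   1.094]
 [ 0.     0.     0.     1.   ]] [[360.8984654    0.         257.12928655]
 [  0.         360.8984654  189.52180396]
 [  0.           0.           1.        ]] {'mtx': array([[297.31863964,   0.        , 259.37956477],
       [  0.        , 297.31863964, 193.64396504],
       [  0.        ,   0.        ,   1.        ]]), 'hand_eye': array([[ 7.85681701e-04, -3.05618325e-01,  9.52153781e-01,
        -1.42643662e-01],
       [ 9.99999686e-01,  3.34134829e-04, -7.17913158e-04,
        -7.47748127e-04],
       [-9.87403240e-05,  9.52154046e-01,  3.05618492e-01,
        -7.78850719e-02],
       [ 0.00000000e+00,  0.00000000e+00,  0.00000000e+00,
         1.00000000e+00]])}
jar0 [([0.576, 0.349, 0.001], 0.79), ([0.632, 0.154, -0.003], 0.73)]
disc0 [([0.46, -0.005, 0.064], 0.66), ([0.345, 0.022, 0.008], 0.63), ([0.562, -0.017, 0.006], 0.59)]
band0 [([0.633, 0.155, -0.002], 0.58)]
dispenser [([0.459, -0.007, 0.0], 0.92), ([0.687, -0.063, -0.004], 0.62)]
unit [([0.656, -0.383, -0.005], 0.69), ([0.462, -0.005, 0.061], 0.69)]
unit_drawer0_handle [([0.521, -0.293, 0.039], 0.75), ([0.46, -0.009, 0.002], 0.56)]
sauce [([0.769, 0.039, -0.002], 0.87)]
bowl [([0.286, 0.318, -0.004], 0.56)]
cup [([0.685, -0.061, -0.002], 0.74)]
```

View pics/top0.png

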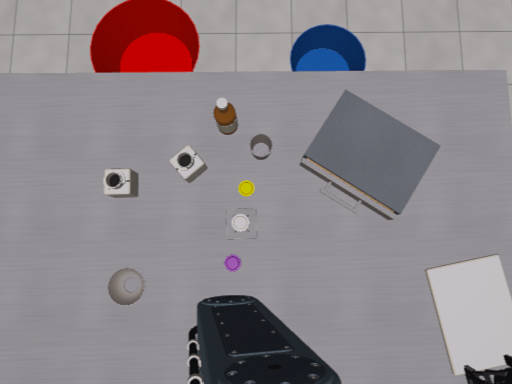

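View pics/side0.png

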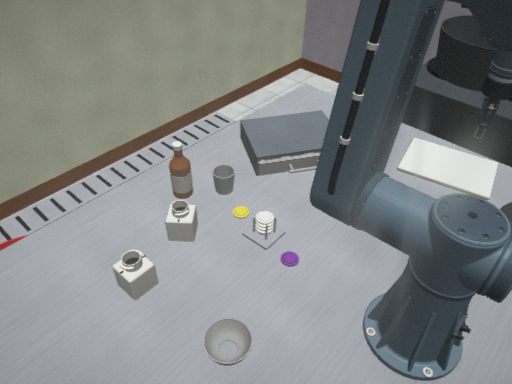

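```bash
cat >> h.py <<'E'
K={c:ctrl.camera_params(c)['mtx'] for c in ('top','side','wrist')}
def pix2w(name,uv,z,T=None):
    T=Tcam(name) if T is None else T; k=K[name]
    uv=np.atleast_2d(np.array(uv,float)); d=(uv-[k[0,2],k[1,2]])/k[0,0]
    if name=='wrist':
        r=np.linalg.norm(d,axis=1,keepdims=True)+1e-9; d=np.c_[d/r*np.sin(r),np.cos(r)]
    else: d=np.c_[d,np.ones(len(d))]
    d=d@T[:3,:3].T; s=(z-T[2,3])/d[:,2]
    return T[:3,3]+d*s[:,None]
def w2pix(name,P,T=None):
    T=Tcam(name) if T is None else T; k=K[name]
    p=(np.atleast_2d(P)-T[:3,3])@T[:3,:3]
    if name=='wrist':
        n=np.linalg.norm(p[:,:2],axis=1,keepdims=True)+1e-12; d=p[:,:2]/n*np.arctan2(n,p[:,2:])
    else: d=p[:,:2]/p[:,2:]
    return d*k[0,0]+[k[0,2],k[1,2]]
def pose():
    o=ctrl.get_obs(); q=o['eef_rot']; M=R.from_quat([q[1],q[2],q[3],q[0]]).as_matrix()
    return o,np.array(o['eef_pos']),M
def Rd(yaw):
    a=np.radians(yaw); c,s=np.cos(a),np.sin(a)
    return np.array([[0,c,s],[0,s,-c],[-1,0,0]])
def go(target,yaw,start=None):
    "rotvec(deg, tool) and shift (m, tool start axes) to TCP target with tool down, jaw axis at yaw deg"
    o,p,M=pose()
    yc=np.degrees(np.arctan2(M[1,1],M[0,1]))
    best=min((R.from_matrix(M.T@Rd(yaw+k)).as_rotvec(degrees=True) for k in (0,180)),key=np.linalg.norm)
    d=np.array(target)-p
    M2=M@R.from_rotvec(best,degrees=True).as_matrix()
    print('t',round(float(o['time_s']),2),'pos',p.round(4),'yaw',yc.round(1),'open',round(float(o['opening']),3),'F',np.round(o['wrist_force'],1),'q',np.round(o['q'],2))
    print(' turn',best.round(1),'shift now-axes',(M.T@d).round(4),'| after turn',(M2.T@d).round(4))
E
python3 - <<'E'
from h import *
m=ctrl.trace('top','unit'); 
T=Tcam('top')
for x in m[:3]:
    px=np.argwhere(x['pixels'])[:,::-1]; P=pix2w('top',px,0.075,T)[:,:2]
    r=cv2.minAreaRect(P.astype(np.float32)); print(x['conf'],len(px),r)
for e in [(322,190),(357,210)]: print(pix2w('top',e,0.043,T))
go([0.521,-0.293,0.2],-32)
i=cv2.imread('pics/top0.png'); a=cv2.resize(i[130:240,90:290],None,fx=4,fy=4,interpolation=2)
b=cv2.resize(i[80:230,290:450],(480,440)); cv2.imwrite('pics/c1.png',cv2.resize(a,(800,440)))
E
```

```text
0.98 10360 ((0.6380397081375122, -0.36806756258010864), (0.3217926025390625, 0.3045137822628021), 57.083866119384766)
0.3 638 ((0.45692071318626404, -0.00804804265499115), (0.08420087397098541, 0.081898033618927), 0.343240350484848)
0.3 656 ((0.7710186243057251, 0.04117473214864731), (0.11479039490222931, 0.06336766481399536), 13.642650604248047)
[[ 0.55367073 -0.24282051  0.043     ]]
[[ 0.49422653 -0.34288244  0.043     ]]
t 0.65 pos [ 0.136  -0.5587  0.2313] yaw -76.3 open 1.002 F [-0.4  0.1  0.2] q [-1.54  0.18  1.61 -0.    1.35 -0.21]
 turn [-44.3   0.   -0. ] shift now-axes [ 0.0313 -0.1671 -0.4369] | after turn [ 0.0313  0.1857 -0.4293]
```

View pics/c1.png

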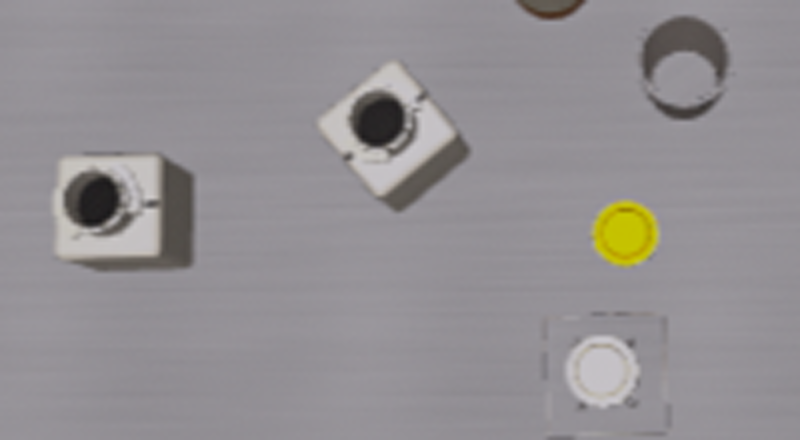

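Call:
carry_out:
  motion: [-7.4, 0, 0, 0, 0, 0, 0.4, -7.4, 0, 0, 0, 0, 0, 0.4, -7.4, 0, 0, 0, 0, 0, 0.4, -7.4, 0, 0, 0, 0, 0, 0.4, -7.4, 0, 0, 0, 0, 0, 0.4, -7.4, 0, 0, 0, 0, 0, 0.4, 0, 0, 0, 0.003, 0.018, -0.043, 0.4, 0, 0, 0, 0.003, 0.018, -0.043, 0.4, 0, 0, 0, 0.003, 0.018, -0.043, 0.4, 0, 0, 0, 0.003, 0.018, -0.043, 0.4]

```text
time_s: 1.65
eef_pos: [0.284, -0.4477, 0.2195]
eef_rot: [-0.352, -0.613, -0.349, 0.615]
wrist_force: [0.4, 0.0, 0.0]
opening: 0.305
```

Call:
carry_out:
  motion: [0, 0, 0, 0.003, 0.018, -0.043, 0.4, 0, 0, 0, 0.003, 0.018, -0.043, 0.4, 0, 0, 0, 0.003, 0.018, -0.043, 0.4, 0, 0, 0, 0.003, 0.018, -0.043, 0.4, 0, 0, 0, 0.003, 0.018, -0.043, 0.4]

```text
time_s: 2.15
eef_pos: [0.4778, -0.3022, 0.2047]
eef_rot: [-0.353, -0.614, -0.347, 0.615]
wrist_force: [0.7, -0.8, -0.4]
opening: 0.293
```

```bash
python3 - <<'E'
from h import *
T=Tcam('wrist'); cv2.imwrite('pics/w1.png',ctrl.camera('wrist'))
for n in ['unit_drawer0_handle','unit']:
    print(n,[(np.round(w(T,d['point']),3).tolist(),round(d['conf'],2)) for d in ctrl.landmark_of('wrist',n)])
go([0.521,-0.293,0.2],-32)
E
```

```text
unit_drawer0_handle [([0.524, -0.289, 0.04], 0.92)]
unit [([0.663, -0.377, -0.002], 0.82)]
t 2.3 pos [ 0.4781 -0.3013  0.2042] yaw -30.4 open 0.304 F [ 0.  -0.2 -0.6] q [-0.77  0.18  1.66 -0.    1.29 -0.24]
 turn [ 1.6  0.3 -0.2] shift now-axes [ 0.0042  0.0328 -0.0288] | after turn [ 0.0042  0.032  -0.0297]
```

View pics/w1.png

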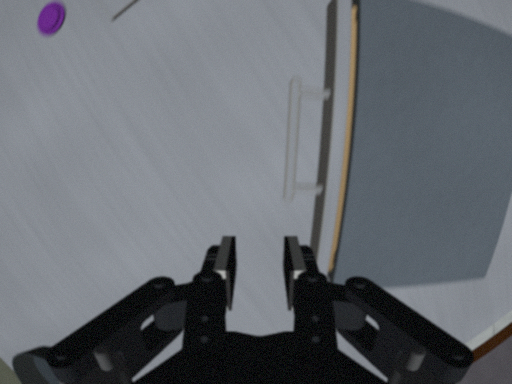

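```bash
python3 - <<'E'
from h import *
P=pix2w('wrist',[(295,78),(288,200)],0.047); print(P, np.degrees(np.arctan2(*(P[0]-P[1])[[1,0]]))-90)
c=P.mean(0); print(c); go([c[0],c[1],0.025],-32)
E
```

```text
[[ 0.55982608 -0.2309103   0.047     ]
 [ 0.49140552 -0.33859257  0.047     ]] -32.43159351427028
[ 0.5256158  -0.28475143  0.047     ]
t 2.3 pos [ 0.4781 -0.3013  0.2042] yaw -30.4 open 0.304 F [ 0.  -0.2 -0.6] q [-0.77  0.18  1.66 -0.    1.29 -0.24]
 turn [ 1.6  0.3 -0.2] shift now-axes [ 0.1791  0.0319 -0.0391] | after turn [ 0.1792  0.0315 -0.0391]
```

Call:
carry_out:
  motion: [1.8, 0.3, -0.2, 0.0, 0.016, -0.018, 0.4, 0, 0, 0, 0, 0.016, -0.018, 0.4, 0, 0, 0, 0.04, 0, 0, 0.4, 0, 0, 0, 0.04, 0, 0, 0.4, 0, 0, 0, 0.04, 0, 0, 0.4, 0, 0, 0, 0.035, 0, 0, 0.4, 0, 0, 0, 0.02, 0, 0, 0.4, 0, 0, 0, 0.004, 0, 0, 0.4, 0, 0, 0, 0, 0, 0, 1, 0, 0, 0, 0, 0, 0, 1]

```text
time_s: 3.3
eef_pos: [0.5228, -0.2985, 0.0242]
eef_rot: [0.342, 0.621, 0.335, -0.62]
wrist_force: [3.8, 4.5, -5.7]
opening: 0.105
```

Call:
carry_out:
  motion: [0, 0, 0, 0, 0, 0, 1, 0, 0, 0, 0, 0, 0, 1, 0, 0, 0, 0, 0, 0, 1]

```text
time_s: 3.6
eef_pos: [0.5222, -0.298, 0.0242]
eef_rot: [0.341, 0.622, 0.335, -0.62]
wrist_force: [2.2, 1.9, -6.3]
opening: 0.106
```

```bash
python3 - <<'E'
from h import *
go([.524-.174*np.cos(np.radians(32.3)),-.287+.174*np.sin(np.radians(32.3)),0.025],-32.3)
E
```

```text
t 3.6 pos [ 0.5222 -0.298   0.0242] yaw -32.9 open 0.106 F [ 2.2  1.9 -6.3] q [-0.72  0.49  1.67 -0.    0.97 -0.14]
 turn [-0.6  0.1 -0.5] shift now-axes [-0.0023 -0.1784 -0.0085] | after turn [-0.0008 -0.1783 -0.0103]
```

Call:
carry_out:
  motion: [0, 0, 0, 0, -0.008, 0, 1, 0, 0, 0, 0, -0.016, 0, 1, 0, 0, 0, 0, -0.022, 0, 1, 0, 0, 0, 0, -0.024, 0, 1, 0, 0, 0, 0, -0.024, 0, 1, 0, 0, 0, 0, -0.024, 0, 1, 0, 0, 0, 0, -0.024, 0, 1, 0, 0, 0, 0, -0.018, 0, 1, 0, 0, 0, 0, -0.01, 0, 1, 0, 0, 0, 0, -0.006, 0, 1]

```text
time_s: 4.6
eef_pos: [0.3774, -0.2047, 0.0248]
eef_rot: [0.35, 0.627, 0.325, -0.616]
wrist_force: [51.7, -17.1, -78.4]
opening: 0.106
```

Call:
carry_out:
  motion: [0, 0, 0, 0, -0.006, 0, 1, 0, 0, 0, 0, -0.006, 0, 1, 0, 0, 0, 0, -0.004, 0, 1]

```text
time_s: 4.9
eef_pos: [0.3783, -0.2052, 0.0244]
eef_rot: [0.36, 0.635, 0.309, -0.609]
wrist_force: [19.6, -4.5, -32.4]
opening: 0.101
```

```bash
python3 - <<'E'
from h import *
a=np.radians(32.3)
o,p,M=pose(); d=np.array([.5222,-.298])-p[:2]; print('pulled',d@[np.cos(a),-np.sin(a)], d@[np.sin(a),np.cos(a)])
go([.524-.174*np.cos(a),-.287+.174*np.sin(a),0.025],-32.3)
E
```

```text
pulled 0.17119517519366434 -0.001579156594616313
t 4.9 pos [ 0.3783 -0.2052  0.0244] yaw -33.4 open 0.101 F [ 19.6  -4.5 -32.4] q [-0.79  0.14  2.16  0.02  0.77 -0.22]
 turn [-1.1  0.1 -4.6] shift now-axes [-0.0012 -0.0073 -0.0085] | after turn [-0.0006 -0.0072 -0.0087]
```

Call:
carry_out:
  motion: [0, 0, 0, 0, 0.001, 0, 0.4, 0, 0, 0, 0, 0, 0, 0.4, 0, 0, 0, 0, 0, 0, 0.4, 0, 0, -2.3, -0.02, 0, 0, 0.4, 0, 0, -2.3, -0.04, 0, 0, 0.4, 0, 0, 0, -0.045, 0, 0, 0.4, 0, 0, 0, -0.045, 0, 0, 0.4, 0, 0, 0, -0.04, 0.03, 0, -1, 0, 0, 0, -0.03, 0.04, 0, -1, 0, 0, 0, 0, 0.045, 0, -1]

```text
time_s: 5.9
eef_pos: [0.4713, -0.2686, 0.2586]
eef_rot: [-0.337, -0.621, -0.332, 0.625]
wrist_force: [0.2, -1.2, 0.7]
opening: 0.798
```

```bash
python3 - <<'E'
from h import *
go([.488,-.275,0.25],-32.3)
ctrl.camera('top'); cv2.imwrite('pics/top2.png',ctrl.camera('top')); T=Tcam('top')
h=np.array([d['point'] for d in ctrl.landmark_of('top','unit_drawer0_handle')[:1]]); print('handle',[w(T,x) for x in h])
print('jar top',[(np.round(w(T,d['point']),3).tolist(),round(d['conf'],2)) for d in ctrl.landmark_of('top','jar0')])
T=Tcam('wrist'); cv2.imwrite('pics/w2.png',ctrl.camera('wrist'))
print('band',[(np.round(w(T,d['point']),3).tolist(),round(d['conf'],2)) for d in ctrl.landmark_of('wrist','band0')])
E
```

```text
t 5.9 pos [ 0.4713 -0.2686  0.2586] yaw -33.5 open 0.798 F [ 0.2 -1.2  0.7] q [-0.73  0.08  1.66 -0.01  1.39 -0.15]
 turn [-1.2  0.5 -0.2] shift now-axes [ 0.0086  0.0174 -0.0039] | after turn [ 0.0086  0.0175 -0.0035]
handle [array([ 0.37653654, -0.19698771,  0.03806898])]
jar top [([0.637, 0.153, -0.002], 0.88), ([0.575, 0.347, -0.001], 0.73)]
band [([0.484, -0.264, 0.023], 0.92), ([0.43, -0.346, 0.023], 0.59), ([0.661, -0.382, 0.001], 0.36)]
```

View pics/w2.png

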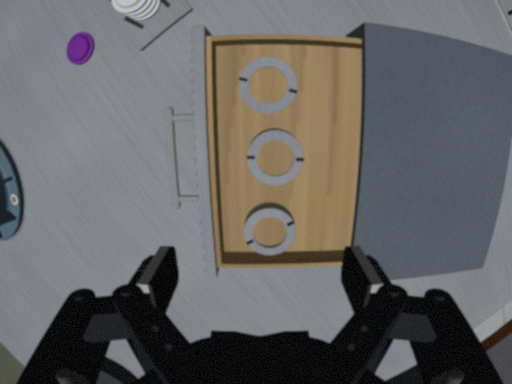

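```bash
cat >> h.py <<'E'
def ortho(name,img,c,z,half=0.06,res=0.0005,T=None):
    T=Tcam(name) if T is None else T; n=int(2*half/res)+1
    g=(np.arange(n)-n//2)*res; X,Y=np.meshgrid(c[0]+g,c[1]-g)
    uv=w2pix(name,np.c_[X.ravel(),Y.ravel(),np.full(X.size,z)],T).astype(np.float32).reshape(n,n,2)
    return cv2.remap(img,uv[...,0],uv[...,1],cv2.INTER_CUBIC)
def circ(im,c,r,res=0.0005,tol=0.06,hint=None):
    "best circle of radius r (m) by mean radial gradient; returns world centre, radius"
    g=cv2.GaussianBlur(cv2.cvtColor(im,cv2.COLOR_BGR2GRAY),(0,0),2).astype(np.float32); n=g.shape[0]//2
    th=np.linspace(0,2*np.pi,180,endpoint=False); best=(0,)
    for rr in np.arange(r*(1-tol),r*(1+tol)+1e-9,res)/res:
        for dx in range(-24,25,1):
            for dy in range(-24,25,1):
                X=n+dx+np.outer([rr-2,rr+2],np.cos(th)); Y=n-dy-np.outer([rr-2,rr+2],np.sin(th))
                X=X.astype(int).clip(0,2*n);Y=Y.astype(int).clip(0,2*n)
                d=g[Y[0],X[0]]-g[Y[1],X[1]]; s=abs(np.clip(d,-40,40).mean())
                if s>best[0]: best=(s,dx,dy,rr)
    s,dx,dy,rr=best; return np.array(c)[:2]+[dx*res,dy*res],rr*res,s
def bars(im,c0,c,r,res=0.0005):
    "axis angle (deg mod 180) of two dark bars at mean radius r about c"
    g=cv2.cvtColor(im,cv2.COLOR_BGR2GRAY).astype(np.float32); n=g.shape[0]//2
    th=np.radians(np.arange(0,180,1)); v=0
    for rr in np.linspace(r-.002,r+.002,5):
        for k in (0,np.pi):
            X=n+(c[0]-c0[0]+rr*np.cos(th+k))/res; Y=n-(c[1]-c0[1]+rr*np.sin(th+k))/res
            v=v+g[Y.round().astype(int).clip(0,2*n),X.round().astype(int).clip(0,2*n)]
    v=v/10; v2=cv2.blur(np.r_[v,v,v].astype(np.float32)[None],(7,1))[0][180:360]
    i=int(v2.argmin()); k=np.arange(i-8,i+9); wt=np.clip(np.median(v)-v[k%180],0,None); return (wt@k/wt.sum())%180, v2.min(),np.median(v)
E
python3 - <<'E'
from h import *
im=cv2.imread('pics/w2.png'); T=Tcam('wrist'); out=[]
for px in [(268,85),(275,157),(270,230)]:
    c0=pix2w('wrist',px,0.046,T)[0]; o=ortho('wrist',im,c0,0.046,T=T)
    c,r,s=circ(o,c0,0.034); a=bars(o,c0,c,0.0275); print(c0.round(4),c.round(4),r,s,np.round(a,1))
    p=(120+(c[0]-c0[0])*2000,120-(c[1]-c0[1])*2000); cv2.circle(o,tuple(int(x) for x in p),int(r*2000),(0,0,255),1)
    cv2.line(o,tuple(int(x) for x in p),(int(p[0]+80*np.cos(np.radians(a[0]))),int(p[1]-80*np.sin(np.radians(a[0])))),(0,255,0),1); out.append(o)
cv2.imwrite('pics/b1.png',np.hstack(out))
go([.46,-.007,0.25],-180)
E
```

```text
[ 0.5268 -0.1889  0.046 ] [ 0.5338 -0.1769] 0.035960000000000006 5.45 [161.4 101.9 131.3]
[ 0.4871 -0.2646  0.046 ] [ 0.4861 -0.2651] 0.03296 7.977778 [144.3  70.  136.8]
[ 0.4306 -0.3412  0.046 ] [ 0.4281 -0.3437] 0.033960000000000004 18.605556 [173.7  64.5 136.9]
t 6.2 pos [ 0.4676 -0.2655  0.2514] yaw -33.5 open 1.0 F [-1.3  0.2  0.1] q [-0.73  0.09  1.67 -0.01  1.39 -0.15]
 turn [-33.5   0.2   0.6] shift now-axes [ 0.0014 -0.149  -0.2114] | after turn [ 0.0014 -0.0076 -0.2585]
```

View pics/b1.png

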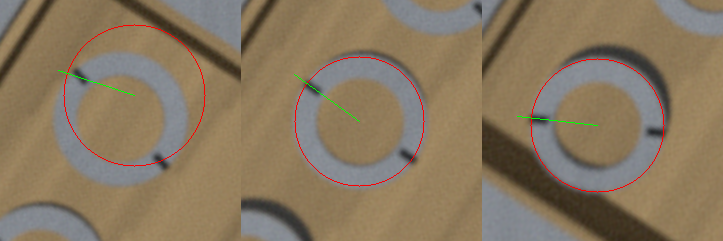

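Call:
carry_out:
  motion: [8.1, 0, 0, 0, 0, 0, -1, 8.1, 0, 0, 0, 0, 0, -1, 8.1, 0, 0, 0, 0, 0, -1, 8.1, 0, 0, 0, 0, 0, -1, 8.1, 0, 0, 0, 0, 0, -1, 8.1, 0, 0, 0, 0, 0, -1, 8.1, 0, 0, 0, 0, 0, -1, 0, 0, 0, 0.005, -0.045, 0.002, -1, 0, 0, 0, 0.005, -0.045, 0.002, -1, 0, 0, 0, 0.005, -0.045, 0.002, -1]

```text
time_s: 7.2
eef_pos: [0.4569, -0.1252, 0.2382]
eef_rot: [0.018, -0.703, 0.021, 0.71]
wrist_force: [0.9, 0.5, -0.1]
opening: 1.0
```

Call:
carry_out:
  motion: [0, 0, 0, 0.005, -0.045, 0.002, -1, 0, 0, 0, 0.005, -0.045, 0.002, -1, 0, 0, 0, 0.005, -0.035, 0.002, -1, 0, 0, 0, 0.005, 0, 0, -1]

```text
time_s: 7.6
eef_pos: [0.4512, 0.0099, 0.2178]
eef_rot: [0.017, -0.704, 0.02, 0.71]
wrist_force: [0.2, 0.3, 0.3]
opening: 1.004
```

```bash
python3 - <<'E'
from h import *
T=Tcam('wrist'); im=ctrl.camera('wrist'); cv2.imwrite('pics/w3.png',im)
for n in ['disc0','dispenser']:
    L=[(np.round(w(T,d['point']),4),round(d['conf'],2)) for d in ctrl.landmark_of('wrist',n)]; print(n,[(a.tolist(),b) for a,b in L])
go([.46,-.007,0.15],-90)
c0=np.array([.46,-.007]); o=ortho('wrist',im,c0,0.0695,T=T)
c,r,s=circ(o,c0,0.025,tol=.1); print(c,r,s)
p=(int(120+(c[0]-c0[0])*2000),int(120-(c[1]-c0[1])*2000)); cv2.circle(o,p,int(r*2000),(0,0,255),1)
cv2.imwrite('pics/d1.png',np.hstack([cv2.resize(im,None,fx=.62,fy=.62),cv2.resize(o,(238,238))]))
E
```

```text
disc0 [([0.5684, -0.0172, 0.0047], 0.84), ([0.4616, -0.0007, 0.0639], 0.83), ([0.3438, 0.0229, 0.0052], 0.78), ([0.6639, -0.3773, -0.0021], 0.7)]
dispenser []
t 7.75 pos [0.4521 0.006  0.2178] yaw -93.2 open 1.0 F [-0.2  0.3 -0.2] q [-0.25 -0.08  1.91 -0.01  1.32  1.38]
 turn [-3.2  0.5 -0.3] shift now-axes [ 0.0678  0.0122 -0.0092] | after turn [ 0.0678  0.013  -0.0079]
[ 0.461  -0.0015] 0.024500000000000004 31.188889
```

View pics/d1.png

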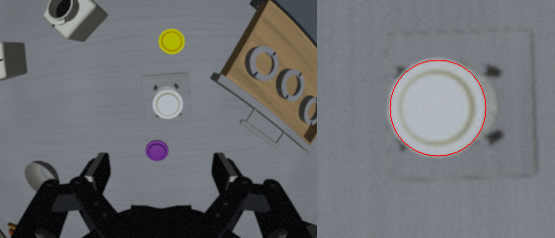

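Call:
carry_out:
  motion: [-3.2, 0.5, -0.3, 0.03, 0, 0, -1, 0, 0, 0, 0.04, 0.008, -0.009, -1, 0, 0, 0, 0.04, 0, 0, -1, 0, 0, 0, 0.03, 0, 0, -1, 0, 0, 0, 0.01, 0, 0, -1, 0, 0, 0, 0, 0, 0, -1]

```text
time_s: 8.35
eef_pos: [0.4653, -0.0124, 0.0684]
eef_rot: [-0.001, 0.711, -0.005, -0.703]
wrist_force: [-0.3, -0.5, 0.2]
opening: 1.0
```

```bash
python3 - <<'E'
from h import *
go([.461,-.002,0.058],-90)
E
```

```text
t 8.35 pos [ 0.4653 -0.0124  0.0684] yaw -90.5 open 1.0 F [-0.3 -0.5  0.2] q [-0.28  0.16  2.01 -0.    0.96  1.3 ]
 turn [-0.5 -0.6 -0.3] shift now-axes [ 0.0103 -0.0104  0.0045] | after turn [ 0.0104 -0.0104  0.0043]
```

Call:
carry_out:
  motion: [-0.5, -0.6, -0.3, 0.01, -0.0104, 0.0044, -1, 0, 0, 0, 0, 0, 0, -1]

```text
time_s: 8.55
eef_pos: [0.4623, -0.0029, 0.0599]
eef_rot: [-0.001, 0.708, -0.001, -0.706]
wrist_force: [-0.9, -1.0, -0.8]
opening: 0.997
```

```bash
python3 - <<'E'
from h import *
go([.461,-.002,0.058],-90)
cv2.imwrite('pics/w4.png',ctrl.camera('wrist')[150:384,100:420])
E
```

```text
t 8.55 pos [ 0.4623 -0.0029  0.0599] yaw -90.1 open 0.997 F [-0.9 -1.  -0.8] q [-0.26  0.17  2.01  0.    0.95  1.31]
 turn [-0.1 -0.2 -0. ] shift now-axes [ 0.0019 -0.0009  0.0013] | after turn [ 0.0019 -0.0009  0.0013]
```

View pics/w4.png

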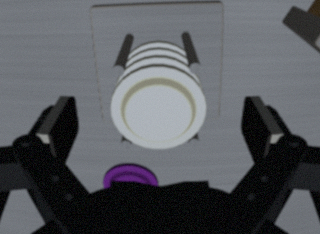

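Call:
carry_out:
  motion: [0, 0, 0, 0.0015, 0, 0.001, 1, 0, 0, 0, 0, 0, 0, 1, 0, 0, 0, 0, 0, 0, 1, 0, 0, 0, 0, 0, 0, 1, 0, 0, 0, 0, 0, 0, 1, 0, 0, 0, 0, 0, 0, 1]

```text
time_s: 9.2
eef_pos: [0.4652, -0.0036, 0.0626]
eef_rot: [0.001, 0.711, -0.001, -0.703]
wrist_force: [0.4, -0.6, -1.2]
opening: 0.538
```

```bash
python3 - <<'E'
from h import *
go([.637,.153,0.25],-90)
cv2.imwrite('pics/w5.png',ctrl.camera('wrist')[100:384,80:430])
E
```

```text
t 9.2 pos [ 0.4652 -0.0036  0.0626] yaw -90.0 open 0.538 F [ 0.4 -0.6 -1.2] q [-0.26  0.17  2.01  0.    0.95  1.31]
 turn [-0.  -0.7 -0.2] shift now-axes [-0.1858 -0.1561 -0.1739] | after turn [-0.1874 -0.1566 -0.1718]
```

View pics/w5.png

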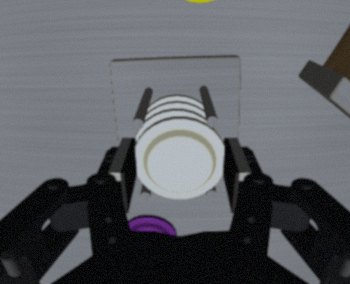

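Call:
carry_out:
  motion: [0, 0, 0, -0.02, 0, 0, 1, 0, 0, 0, -0.04, 0, 0, 1, 0, 0, 0, -0.045, 0, 0, 1, 0, 0, 0, -0.045, 0, 0, 1, 0, 0, 0, -0.03, -0.02, -0.01, 1, 0, 0, 0, 0, -0.035, -0.02, 1, 0, 0, 0, 0, -0.035, -0.02, 1, 0, 0, 0, 0, -0.035, -0.02, 1, 0, 0, 0, 0, -0.025, -0.01, 1, 0, 0, 0, 0, 0, 0, 1]

```text
time_s: 10.25
eef_pos: [0.5459, 0.1519, 0.2508]
eef_rot: [-0.001, 0.712, -0.002, -0.703]
wrist_force: [-1.1, 0.1, -1.0]
opening: 0.54
```

Call:
carry_out:
  motion: [0, 0, 0, 0, 0, 0, 1]

```text
time_s: 10.35
eef_pos: [0.5456, 0.1521, 0.2502]
eef_rot: [-0.001, 0.711, -0.002, -0.703]
wrist_force: [-0.2, -0.7, 0.4]
opening: 0.542
```

```bash
cat >> h.py <<'E'
def jar(im,T,c0,tag,name='wrist'):
    "refine jar centre from mouth circle at rim, axis from shoulder bars; writes a picture"
    c0=np.array(c0)[:2]; o=ortho(name,im,c0,0.106,T=T); c,r,s=circ(o,c0,0.021,tol=.05)
    o2=ortho(name,im,c,0.080,T=T); a=bars(o2,c,c,0.034)
    q=(int(120+(c[0]-c0[0])*2000),int(120-(c[1]-c0[1])*2000)); cv2.circle(o,q,int(r*2000),(0,0,255),1)
    cv2.line(o2,(120,120),(int(120+90*np.cos(np.radians(a[0]))),int(120-90*np.sin(np.radians(a[0])))),(0,255,0),1)
    cv2.imwrite(tag,np.hstack([o,o2])); print('jar',c.round(4),'r',r,'s',s,'axis',np.round(a,1)); return c,a[0]
def look(name,thing,n=3):
    T=Tcam(name); im=ctrl.camera(name)
    L=[(np.round(w(T,d['point']),4),round(d['conf'],2)) for d in ctrl.landmark_of(name,thing)[:n]]
    print(name,thing,[(a.tolist(),b) for a,b in L]); return T,im,L
E
python3 - <<'E'
from h import *
T,im,L=look('wrist','jar0')
L=[a for a,b in L if np.linalg.norm(a[:2]-[.635,.153])<.08]; c0=L[0]
c,a=jar(im,T,c0,'pics/j1.png'); go([c[0],c[1],0.2],-90)
E
```

```text
wrist jar0 [([0.6348, 0.1535, 0.0013], 0.93), ([0.5795, 0.3553, 0.002], 0.75)]
jar [0.6358 0.1535] r 0.01995 s 40.0 axis [130.3  98.8 182.2]
t 10.45 pos [0.5454 0.1513 0.2503] yaw -90.3 open 0.541 F [-0.4  0.8 -0.9] q [ 0.06  0.14  1.62 -0.    1.37  1.64]
 turn [-0.3 -0.7 -0.1] shift now-axes [ 0.0514 -0.0027 -0.0897] | after turn [ 0.0503 -0.0022 -0.0904]
```

View pics/j1.png

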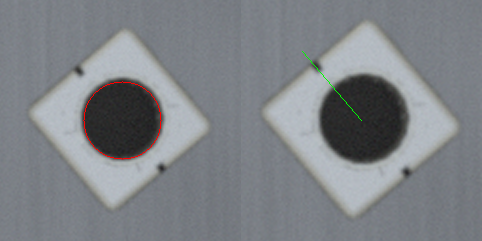

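```bash
cat >> h.py <<'E'
def held(im,T,p,dz,r,M):
    o=ortho('wrist',im,p,p[2]+dz,T=T); c,rr,s=circ(o,p,r,tol=.06); d=np.r_[c-p[:2],0]
    q=(int(120+d[0]*2000),int(120-d[1]*2000)); cv2.circle(o,q,int(rr*2000),(0,0,255),1); cv2.imwrite('pics/held.png',o)
    print('held: world off',d[:2].round(4),'tool yz',(M.T@d)[1:].round(4),'r',rr,'s',s); return d
E
python3 - <<'E'
from h import *
T=Tcam('wrist'); im=ctrl.camera('wrist'); o,p,M=pose()
for dz in (.006,.009,.012): d=held(im,T,p,dz,0.025,M)
print(M.round(3)[2]); go([.636-d[0],.1535-d[1],0.12],-90)
E
```

```text
held: world off [-0.0045  0.001 ] tool yz [-0.001   0.0045] r 0.0245 s 38.511112
held: world off [-0.0025  0.001 ] tool yz [-0.001   0.0025] r 0.024 s 38.194443
held: world off [-0.0005  0.001 ] tool yz [-0.001   0.0005] r 0.0235 s 38.316666
[-1.     0.001 -0.012]
t 10.5 pos [0.5455 0.151  0.2505] yaw -90.3 open 0.541 F [-0.8 -0.   0.4] q [ 0.06  0.14  1.62 -0.    1.37  1.64]
 turn [-0.3 -0.7 -0.1] shift now-axes [ 0.1316 -0.0022 -0.0894] | after turn [ 0.1305 -0.0015 -0.091 ]
```

View pics/held.png

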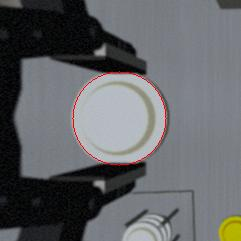

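Call:
carry_out:
  motion: [-0.3, -0.7, -0.1, 0, -0.0015, -0.03, 1, 0, 0, 0, 0, 0, -0.04, 1, 0, 0, 0, 0.03, 0, -0.024, 1, 0, 0, 0, 0.04, 0, 0, 1, 0, 0, 0, 0.03, 0, 0, 1, 0, 0, 0, 0.01, 0, 0, 1, 0, 0, 0, 0, 0, 0, 1, 0, 0, 0, 0, 0, 0, 1]

```text
time_s: 11.3
eef_pos: [0.6428, 0.1424, 0.141]
eef_rot: [-0.004, 0.708, -0.004, -0.706]
wrist_force: [0.2, 0.2, -1.3]
opening: 0.541
```

```bash
python3 - <<'E'
from h import *
T=Tcam('wrist'); im=ctrl.camera('wrist'); o,p,M=pose(); d=held(im,T,p,.006,0.025,M)
go([.640,.1525,0.106],-90)
E
```

```text
held: world off [-0.0045  0.0005] tool yz [-0.0004  0.0045] r 0.0245 s 38.261112
t 11.35 pos [0.643  0.1425 0.1415] yaw -90.7 open 0.545 F [-0.9 -0.3  0.4] q [ 0.04  0.44  1.46 -0.    1.23  1.62]
 turn [-0.7 -0.2 -0. ] shift now-axes [ 0.0354 -0.01    0.0033] | after turn [ 0.0355 -0.01    0.003 ]
```

Call:
carry_out:
  motion: [-0.7, -0.2, 0, 0.01, -0.01, 0.003, 1, 0, 0, 0, 0.012, 0, 0, 1, 0, 0, 0, 0, 0, 0, 1]

```text
time_s: 11.65
eef_pos: [0.6423, 0.1537, 0.1226]
eef_rot: [0.001, 0.71, 0.001, -0.704]
wrist_force: [-0.7, -0.3, -1.2]
opening: 0.544
```

```bash
python3 - <<'E'
from h import *
go([.6403,.1530,0.106],-90)
E
```

```text
t 11.65 pos [0.6423 0.1537 0.1226] yaw -89.9 open 0.544 F [-0.7 -0.3 -1.2] q [ 0.06  0.47  1.47 -0.    1.2   1.63]
 turn [ 0.1 -0.5 -0. ] shift now-axes [0.0165 0.0007 0.0021] | after turn [0.0166 0.0007 0.002 ]
```

Within 2 mm; descend and check.

Call:
carry_out:
  motion: [0, -0.5, 0, 0.006, 0.0007, 0.002, 1, 0, 0, 0, 0.006, 0, 0, 1, 0, 0, 0, 0.004, 0, 0, 1, 0, 0, 0, 0, 0, 0, 1]

```text
time_s: 12.05
eef_pos: [0.6402, 0.1535, 0.1054]
eef_rot: [-0.001, -0.707, -0.001, 0.708]
wrist_force: [-0.2, -0.1, 0.1]
opening: 0.542
```

```bash
python3 - <<'E'
from h import *
go([.6403,.1530,0.105],-90)
E
```

```text
t 12.05 pos [0.6402 0.1535 0.1054] yaw -89.8 open 0.542 F [-0.2 -0.1  0.1] q [ 0.06  0.49  1.48 -0.    1.18  1.62]
 turn [ 0.2  0.1 -0. ] shift now-axes [ 0.0004  0.0005 -0.0001] | after turn [ 0.0004  0.0005 -0.0001]
```

Call:
carry_out:
  motion: [0, 0, 0, 0.001, 0, 0, 0.2, 0, 0, 0, 0, 0, 0, -0.6, 0, 0, 0, 0, 0, 0, -1, 0, 0, 0, 0, 0, 0, -1, 0, 0, 0, -0.02, 0, 0, -1, 0, 0, 0, -0.04, 0, 0, -1, 0, 0, 0, -0.04, 0, 0.02, -1, 0, 0, 0, -0.03, 0, 0.03, -1, 0, 0, 0, 0, 0, 0.03, -1, 0, 0, 0, 0, 0, 0, -1]

```text
time_s: 13.05
eef_pos: [0.5584, 0.1527, 0.2397]
eef_rot: [-0.001, -0.707, -0.0, 0.707]
wrist_force: [-0.5, 0.8, -0.6]
opening: 0.998
```

```bash
python3 - <<'E'
from h import *
T,im,L=look('wrist','disc0',5); look('wrist','jar0')
o=ortho('wrist',im,[.636,.1535],.111,T=T); c,r,s=circ(o,[.636,.1535],.025); print(c,r,s)
o2=ortho('wrist',im,[.636,.1535],.115,T=T); print(circ(o2,[.636,.1535],.017))
cv2.imwrite('pics/s1.png',np.hstack([o,ortho('wrist',im,[.636,.1535],.08,T=T)]))
go([.461,-.002,0.15],-90)
E
```

```text
wrist disc0 [([0.4604, -0.0005, 0.0677], 0.95), ([0.6385, 0.1522, 0.1054], 0.84), ([0.5695, -0.0138, 0.0061], 0.81), ([0.344, 0.0236, 0.0066], 0.74), ([0.4592, -0.0059, 0.0423], 0.71)]
wrist jar0 [([0.5811, 0.3538, 0.0005], 0.66)]
[0.6345 0.1415] 0.0235 9.233334
(array([0.637, 0.154]), np.float64(0.01648), np.float32(15.5222225))
t 13.25 pos [0.5617 0.1521 0.2388] yaw -90.0 open 0.999 F [ 0.5  0.4 -0.5] q [ 0.06  0.19  1.58 -0.    1.37  1.63]
 turn [ 0.  0. -0.] shift now-axes [0.0889 0.154  0.1008] | after turn [0.0888 0.1541 0.1007]
```

View pics/s1.png

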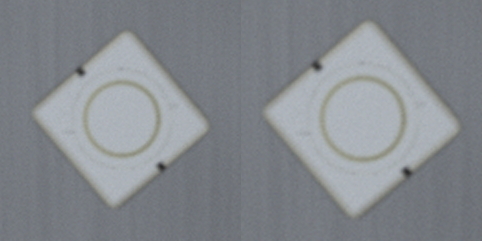

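Call:
carry_out:
  motion: [0, 0, 0, 0, 0.03, 0.02, -1, 0, 0, 0, 0, 0.04, 0.026, -1, 0, 0, 0, 0.01, 0.04, 0.026, -1, 0, 0, 0, 0.02, 0.03, 0.02, -1, 0, 0, 0, 0.03, 0.01, 0.006, -1, 0, 0, 0, 0.03, 0, 0, -1, 0, 0, 0, 0.01, 0, 0, -1, 0, 0, 0, 0, 0, 0, -1]

```text
time_s: 14.05
eef_pos: [0.4657, -0.0054, 0.1321]
eef_rot: [0.0, -0.706, 0.0, 0.708]
wrist_force: [0.0, -0.5, 1.1]
opening: 1.005
```

```bash
python3 - <<'E'
from h import *
go([.461,-.001,0.056],-90)
E
```

```text
t 14.05 pos [ 0.4657 -0.0054  0.1321] yaw -90.1 open 1.005 F [ 0.  -0.5  1.1] q [-0.27  0.06  1.96 -0.    1.13  1.31]
 turn [-0.1  0.2 -0. ] shift now-axes [ 0.0761 -0.0044  0.0044] | after turn [ 0.0761 -0.0044  0.0047]
```

Call:
carry_out:
  motion: [0, 0.2, 0, 0.02, -0.0044, 0.0047, -1, 0, 0, 0, 0.03, 0, 0, -1, 0, 0, 0, 0.02, 0, 0, -1, 0, 0, 0, 0.005, 0, 0, -1, 0, 0, 0, 0, 0, 0, -1]

```text
time_s: 14.55
eef_pos: [0.4684, -0.001, 0.0602]
eef_rot: [0.001, 0.71, 0.0, -0.704]
wrist_force: [-0.1, -0.3, 0.8]
opening: 1.001
```

```bash
python3 - <<'E'
from h import *
go([.461,-.001,0.056],-90)
E
```

```text
t 14.55 pos [ 0.4684 -0.001   0.0602] yaw -89.9 open 1.001 F [-0.1 -0.3  0.8] q [-0.26  0.18  2.    0.    0.95  1.31]
 turn [ 0.1 -0.4 -0.1] shift now-axes [ 0.0041 -0.      0.0075] | after turn [0.0042 0.     0.0074]
```

Call:
carry_out:
  motion: [0, -0.4, 0, 0.004, 0, 0.0075, -1, 0, 0, 0, 0, 0, 0, -1]

```text
time_s: 14.75
eef_pos: [0.4625, -0.0011, 0.0581]
eef_rot: [0.002, 0.708, 0.0, -0.706]
wrist_force: [0.4, -1.2, -1.0]
opening: 1.004
```

Call:
carry_out:
  motion: [0, 0, 0, 0.001, 0, 0, 1, 0, 0, 0, 0, 0, 0, 1, 0, 0, 0, 0, 0, 0, 1, 0, 0, 0, 0, 0, 0, 1, 0, 0, 0, 0, 0, 0, 1, 0, 0, 0, 0, 0, 0, 1]

```text
time_s: 15.35
eef_pos: [0.4643, -0.0016, 0.0597]
eef_rot: [0.002, 0.71, -0.0, -0.704]
wrist_force: [-0.2, -0.2, -0.4]
opening: 0.547
```

```bash
python3 - <<'E'
from h import *
go([.48,.345,0.25],-90)
E
```

```text
t 15.35 pos [ 0.4643 -0.0016  0.0597] yaw -89.8 open 0.547 F [-0.2 -0.2 -0.4] q [-0.26  0.17  2.01 -0.    0.95  1.31]
 turn [ 0.2 -0.4 -0.2] shift now-axes [-0.1916 -0.3458 -0.0182] | after turn [-0.1903 -0.3466 -0.0157]
```

Call:
carry_out:
  motion: [0, 0, 0, -0.02, 0, 0, 1, 0, 0, 0, -0.04, 0, 0, 1, 0, 0, 0, -0.045, 0, 0, 1, 0, 0, 0, -0.045, 0, 0, 1, 0, 0, 0, -0.035, -0.02, 0, 1, 0, 0, 0, 0, -0.04, -0.002, 1, 0, 0, 0, 0, -0.045, -0.003, 1, 0, 0, 0, 0, -0.045, -0.003, 1, 0, 0, 0, 0, -0.045, -0.003, 1, 0, 0, 0, 0, -0.045, -0.003, 1]

```text
time_s: 16.35
eef_pos: [0.4779, 0.2427, 0.253]
eef_rot: [-0.002, 0.711, -0.004, -0.703]
wrist_force: [1.1, -0.2, -0.1]
opening: 0.546
```

Call:
carry_out:
  motion: [0, 0, 0, 0, -0.045, -0.003, 1, 0, 0, 0, 0, -0.04, 0, 1, 0, 0, 0, 0, -0.02, 0, 1, 0, 0, 0, 0, 0, 0, 1, 0, 0, 0, 0, 0, 0, 1]

```text
time_s: 16.85
eef_pos: [0.4795, 0.3576, 0.2508]
eef_rot: [0.001, 0.71, -0.001, -0.704]
wrist_force: [0.0, -0.7, 0.4]
opening: 0.547
```

```bash
python3 - <<'E'
from h import *
T,im,L=look('wrist','jar0'); o,p,M=pose()
for dz in (.006,.009): d=held(im,T,p,dz,0.025,M)
L=[a for a,b in L if np.linalg.norm(a[:2]-[.576,.349])<.08]; c0=L[0]
c,a=jar(im,T,c0,'pics/j2.png'); go([c[0],c[1],0.2],-90)
E
```

```text
wrist jar0 [([0.5775, 0.3542, -0.0017], 0.72), ([0.6329, 0.1527, 0.0015], 0.69)]
held: world off [-0.005   0.0015] tool yz [-0.0015  0.005 ] r 0.025 s 39.316666
held: world off [-0.003   0.0015] tool yz [-0.0015  0.003 ] r 0.0245 s 39.383335
jar [0.5795 0.3517] r 0.01995 s 40.0 axis [ 91.3  92.9 180.9]
t 16.95 pos [0.4797 0.3568 0.251 ] yaw -90.2 open 0.545 F [ 0.  -0.9 -0.9] q [ 0.44  0.21  1.53 -0.01  1.39  2.02]
 turn [-0.2 -0.5 -0.1] shift now-axes [ 0.052   0.0047 -0.0993] | after turn [ 0.051   0.0051 -0.0998]
```

Call:
carry_out:
  motion: [-0.2, -0.5, 0, 0, 0.006, -0.03, 1, 0, 0, 0, 0, 0, -0.04, 1, 0, 0, 0, 0, 0, -0.03, 1, 0, 0, 0, 0.03, 0, 0, 1, 0, 0, 0, 0.04, 0, 0, 1, 0, 0, 0, 0.03, 0, 0, 1, 0, 0, 0, 0, 0, 0, 1, 0, 0, 0, 0, 0, 0, 1]

```text
time_s: 17.75
eef_pos: [0.5883, 0.3383, 0.1527]
eef_rot: [-0.004, 0.709, -0.005, -0.705]
wrist_force: [1.0, 0.5, 0.0]
opening: 0.547
```

```bash
python3 - <<'E'
from h import *
go([.5825,.3505,0.103],-90)
E
```

```text
t 17.75 pos [0.5883 0.3383 0.1527] yaw -90.7 open 0.547 F [1.  0.5 0. ] q [ 0.35  0.47  1.39 -0.    1.27  1.93]
 turn [-0.7 -0.3 -0.1] shift now-axes [ 0.0497 -0.0123  0.0063] | after turn [ 0.0497 -0.0122  0.0058]
```

Call:
carry_out:
  motion: [-0.7, -0.3, 0, 0, -0.0122, 0.006, 1, 0, 0, 0, 0.012, 0, 0, 1, 0, 0, 0, 0.012, 0, 0, 1, 0, 0, 0, 0, 0, 0, 1]

```text
time_s: 18.15
eef_pos: [0.5848, 0.3523, 0.1335]
eef_rot: [-0.0, 0.71, 0.0, -0.704]
wrist_force: [0.1, -0.4, -0.8]
opening: 0.544
```

```bash
python3 - <<'E'
from h import *
go([.5825,.3505,0.103],-90)
E
```

```text
t 18.15 pos [0.5848 0.3523 0.1335] yaw -90.0 open 0.544 F [ 0.1 -0.4 -0.8] q [ 0.37  0.5   1.4  -0.    1.24  1.94]
 turn [-0.  -0.5  0.1] shift now-axes [0.0305 0.0018 0.0025] | after turn [0.0305 0.0018 0.0023]
```

Call:
carry_out:
  motion: [0, -0.5, 0, 0.01, 0.0018, 0.0023, 1, 0, 0, 0, 0.01, 0, 0, 1, 0, 0, 0, 0.006, 0, 0, 1, 0, 0, 0, 0.004, 0, 0, 1, 0, 0, 0, 0, 0, 0, 1]

```text
time_s: 18.65
eef_pos: [0.5828, 0.3507, 0.1021]
eef_rot: [0.0, -0.707, -0.001, 0.707]
wrist_force: [-1.9, -0.9, 6.3]
opening: 0.544
```

```bash
python3 - <<'E'
from h import *
go([.5825,.3505,0.102],-90)
E
```

```text
t 18.65 pos [0.5828 0.3507 0.1021] yaw -90.0 open 0.544 F [-1.9 -0.9  6.3] q [0.37 0.53 1.41 0.   1.19 1.94]
 turn [0.  0.  0.1] shift now-axes [0.0001 0.0002 0.0003] | after turn [0.0001 0.0002 0.0003]
```

Call:
carry_out:
  motion: [0, 0, 0, 0, 0, 0, 0.2, 0, 0, 0, 0, 0, 0, -0.6, 0, 0, 0, 0, 0, 0, -1, 0, 0, 0, 0, 0, 0, -1, 0, 0, 0, -0.02, 0, 0, -1, 0, 0, 0, -0.04, 0, 0, -1, 0, 0, 0, -0.045, 0, 0.02, -1, 0, 0, 0, -0.03, 0, 0.03, -1, 0, 0, 0, 0, 0, 0.03, -1, 0, 0, 0, 0, 0, 0, -1]

```text
time_s: 19.65
eef_pos: [0.5007, 0.3496, 0.24]
eef_rot: [0.001, -0.706, 0.0, 0.708]
wrist_force: [-0.3, 0.5, -0.5]
opening: 0.999
```

```bash
python3 - <<'E'
from h import *
T,im,L=look('wrist','disc0',5); look('wrist','jar0')
c0=[.5795,.3517]; o=ortho('wrist',im,c0,.111,T=T); 
o2=ortho('wrist',im,c0,.115,T=T); print(circ(o2,c0,.017))
cv2.imwrite('pics/s2.png',np.hstack([o,ortho('wrist',im,c0,.08,T=T)]))
go([.486,-.265,0.24],-32.3)
E
```

```text
wrist disc0 [([0.6371, 0.1525, 0.1071], 0.95), ([0.5815, 0.3529, 0.1088], 0.9), ([0.463, -0.0063, 0.0645], 0.86), ([0.3434, 0.0233, 0.0087], 0.66), ([0.5668, -0.0127, 0.0067], 0.62)]
wrist jar0 [([0.6361, 0.1494, 0.0003], 0.69)]
(array([0.58  , 0.3512]), np.float64(0.01648), np.float32(15.333333))
t 19.85 pos [0.5041 0.3489 0.2386] yaw -90.2 open 0.995 F [0.9 0.4 0.2] q [0.41 0.26 1.5  0.   1.39 1.99]
 turn [-57.9   0.2   0.1] shift now-axes [-0.0012  0.614   0.0156] | after turn [-0.0014  0.3128  0.5285]
```

View pics/s2.png

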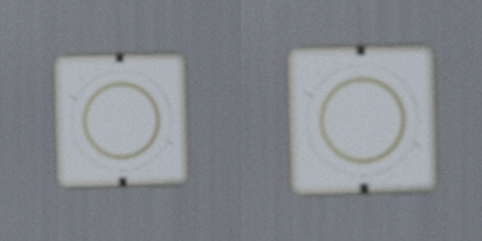

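Call:
carry_out:
  motion: [-8.2, 0, 0, 0, 0, 0, -1, -8.2, 0, 0, 0, 0, 0, -1, -8.2, 0, 0, 0, 0, 0, -1, -8.2, 0, 0, 0, 0, 0, -1, -8.2, 0, 0, 0, 0, 0, -1, -8.2, 0, 0, 0, 0, 0, -1, -8.2, 0, 0, 0, 0, 0, -1, 0, 0, 0, 0, 0.018, 0.03, -1, 0, 0, 0, 0, 0.024, 0.04, -1, 0, 0, 0, 0, 0.024, 0.04, -1]

```text
time_s: 20.85
eef_pos: [0.5108, 0.2177, 0.226]
eef_rot: [-0.35, -0.607, -0.353, 0.62]
wrist_force: [0.5, -0.4, -0.4]
opening: 0.998
```

Call:
carry_out:
  motion: [0, 0, 0, 0, 0.024, 0.04, -1, 0, 0, 0, 0, 0.024, 0.04, -1, 0, 0, 0, 0, 0.024, 0.04, -1, 0, 0, 0, 0, 0.024, 0.04, -1, 0, 0, 0, 0, 0.024, 0.04, -1, 0, 0, 0, 0, 0.024, 0.04, -1, 0, 0, 0, 0, 0.024, 0.04, -1, 0, 0, 0, 0, 0.024, 0.04, -1, 0, 0, 0, 0, 0.018, 0.03, -1, 0, 0, 0, 0, 0, 0, -1]

```text
time_s: 21.85
eef_pos: [0.5142, -0.2194, 0.2191]
eef_rot: [-0.344, -0.606, -0.351, 0.626]
wrist_force: [0.3, 0.0, -0.8]
opening: 0.998
```

```bash
cat >> h.py <<'E'
def band(im,T,c0,z=0.046,tag='pics/bd.png'):
    c0=np.array(c0)[:2]; o=ortho('wrist',im,c0,z,T=T); c,r,s=circ(o,c0,0.022,tol=.06)
    a=bars(o,c0,c,0.0275); print('band',c.round(4),'r',r,'s',s,'axis',np.round(a,1)); cv2.imwrite(tag,o); return c,a[0]
E
python3 - <<'E'
from h import *
T,im,L=look('wrist','band0',5); cv2.imwrite('pics/w6.png',im)
for c in [(.4861,-.2651),(.5268,-.1885),(.4281,-.3437)]: band(im,T,c)
go([.486,-.265,0.1],-32.3)
E
```

```text
wrist band0 [([0.4853, -0.2667, 0.0223], 0.89)]
band [ 0.4906 -0.2546] r 0.02318 s 11.766666 axis [ 36.   89.6 111.9]
band [ 0.5278 -0.1895] r 0.02268 s 5.3055553 axis [133.3  70.3 139.9]
band [ 0.4291 -0.3447] r 0.021679999999999998 s 17.666666 axis [173.6  67.4 139.2]
t 21.95 pos [ 0.5141 -0.2155  0.2188] yaw -31.0 open 1.001 F [-0.6 -0.6  0.2] q [-0.6   0.17  1.64 -0.02  1.35 -0.05]
 turn [1.3 1.  1.4] shift now-axes [0.1198 0.0043 0.0548] | after turn [0.1188 0.0027 0.0569]
```

Call:
carry_out:
  motion: [1.3, 1, 1.4, 0, 0.003, 0.028, -1, 0, 0, 0, 0.02, 0, 0.028, -1, 0, 0, 0, 0.02, 0, 0, -1, 0, 0, 0, 0, 0, 0, -1, 0, 0, 0, 0, 0, 0, -1]

```text
time_s: 22.45
eef_pos: [0.4886, -0.2603, 0.177]
eef_rot: [0.342, 0.619, 0.344, -0.618]
wrist_force: [0.5, 0.4, 0.6]
opening: 0.999
```

```bash
cat >> h.py <<'E'
def band(im,T,c0,z=0.046,tag='pics/bd.png',r=0.022):
    c0=np.array(c0)[:2]; o=ortho('wrist',im,c0,z,T=T)
    S=cv2.cvtColor(o,cv2.COLOR_BGR2HSV)[...,1]; c,rr,s=circ(cv2.merge([S,S,S]),c0,r,tol=.06)
    a=bars(o,c0,c,0.0275); print('band',c.round(4),'r',rr,'s',s,'axis',np.round(a,1)); cv2.imwrite(tag,o); return c,a[0]
E
python3 - <<'E'
from h import *
T,im,L=look('wrist','band0',5); cv2.imwrite('pics/w6.png',im)
for r in (.022,.034): c,a=band(im,T,(.4855,-.2655),r=r)
go([c[0],c[1],0.1],-32.3)
E
```

```text
wrist band0 [([0.4307, -0.3417, 0.0221], 0.58)]
band [ 0.488  -0.2665] r 0.021679999999999998 s 39.994446 axis [144.5  60.3 142. ]
band [ 0.4885 -0.2655] r 0.034460000000000005 s 39.316666 axis [144.3  79.6 141.9]
t 22.55 pos [ 0.4888 -0.2603  0.1774] yaw -31.9 open 0.999 F [ 0.5 -0.1  0.1] q [-0.71  0.19  1.71  0.    1.24 -0.15]
 turn [ 0.4 -0.1  0.1] shift now-axes [0.0774 0.0026 0.0048] | after turn [0.0774 0.0025 0.0046]
```

Call:
carry_out:
  motion: [0.4, 0, 0, 0.02, 0.0025, 0.005, -1, 0, 0, 0, 0.04, 0, 0, -1, 0, 0, 0, 0.04, 0, 0, -1, 0, 0, 0, 0.025, 0, 0, -1, 0, 0, 0, 0.008, 0, 0, -1, 0, 0, 0, 0, 0, 0, -1]

```text
time_s: 23.15
eef_pos: [0.4967, -0.2663, 0.0491]
eef_rot: [0.348, 0.621, 0.339, -0.616]
wrist_force: [0.7, 0.5, 0.4]
opening: 0.996
```

```bash
python3 - <<'E'
from h import *
go([.488,-.266,0.020],-32.3)
E
```

```text
t 23.15 pos [ 0.4967 -0.2663  0.0491] yaw -31.9 open 0.996 F [0.7 0.5 0.4] q [-0.7   0.38  1.77  0.    0.98 -0.15]
 turn [ 0.4 -0.  -0.8] shift now-axes [ 0.029  -0.008   0.0044] | after turn [ 0.0291 -0.0075  0.0044]
```

Call:
carry_out:
  motion: [0.4, 0, -0.8, 0, -0.0078, 0.0044, -1, 0, 0, 0, 0, 0, 0, -1]

```text
time_s: 23.35
eef_pos: [0.489, -0.2665, 0.0518]
eef_rot: [0.342, 0.62, 0.341, -0.619]
wrist_force: [-0.4, 0.1, 0.6]
opening: 0.999
```

```bash
python3 - <<'E'
from h import *
go([.488,-.266,0.020],-32.3)
E
```

```text
t 23.35 pos [ 0.489  -0.2665  0.0518] yaw -32.3 open 0.999 F [-0.4  0.1  0.6] q [-0.71  0.37  1.78  0.    0.99 -0.15]
 turn [ 0.  -0.  -0.2] shift now-axes [ 0.0318 -0.0012  0.0001] | after turn [ 0.0318 -0.0011  0.0001]
```

Call:
carry_out:
  motion: [0, 0, -0.2, 0.012, -0.0015, 0, -1, 0, 0, 0, 0.012, -0.001, 0, -1, 0, 0, 0, 0.008, -0.001, 0, -1, 0, 0, 0, 0.002, 0, 0, -1, 0, 0, 0, 0, 0, 0, -1]

```text
time_s: 23.85
eef_pos: [0.4873, -0.2661, 0.0179]
eef_rot: [0.343, 0.62, 0.34, -0.619]
wrist_force: [0.3, -0.6, 0.6]
opening: 0.996
```

```bash
python3 - <<'E'
from h import *
go([.488,-.266,0.020],-32.3)
E
```

```text
t 23.85 pos [ 0.4873 -0.2661  0.0179] yaw -32.3 open 0.996 F [ 0.3 -0.6  0.6] q [-0.71  0.42  1.79  0.    0.93 -0.15]
 turn [-0.   0.  -0.3] shift now-axes [-0.0021  0.0005 -0.0005] | after turn [-0.0021  0.0005 -0.0005]
```

Call:
carry_out:
  motion: [0, 0, -0.3, -0.002, 0.0005, 0, 1, 0, 0, 0, 0, 0, 0, 1, 0, 0, 0, 0, 0, 0, 1, 0, 0, 0, 0, 0, 0, 1, 0, 0, 0, 0, 0, 0, 1, 0, 0, 0, -0.01, 0, 0, 1, 0, 0, 0, -0.03, 0, 0, 1, 0, 0, 0, -0.045, 0, 0, 1, 0, 0, 0, -0.045, 0, 0, 1, 0, 0, 0, -0.045, 0, 0, 1]

```text
time_s: 24.85
eef_pos: [0.4843, -0.2633, 0.1961]
eef_rot: [-0.336, -0.617, -0.346, 0.622]
wrist_force: [0.3, -0.5, -0.3]
opening: 0.782
```

Call:
carry_out:
  motion: [0, 0, 0, -0.03, 0, 0, 1, 0, 0, 0, 0, 0, 0, 1, 0, 0, 0, 0, 0, 0, 1]

```text
time_s: 25.15
eef_pos: [0.4874, -0.2658, 0.2375]
eef_rot: [-0.341, -0.619, -0.341, 0.62]
wrist_force: [0.4, -0.5, -2.1]
opening: 0.785
```

```bash
python3 - <<'E'
from h import *
T=Tcam('wrist'); im=ctrl.camera('wrist'); o,p,M=pose(); cv2.imwrite('pics/w7.png',im)
for dz in (.024,.027,.030):
    for r in (.022,.034): band(im,T,p,z=p[2]+dz,r=r)
go([.556,.1535,0.25],48.7)
E
```

```text
band [ 0.4871 -0.2649] r 0.020679999999999997 s 19.377777 axis [144.2  75.8 144.9]
band [ 0.4906 -0.2589] r 0.03196 s 16.316668 axis [ 63.9  66.2 101.4]
band [ 0.4881 -0.2634] r 0.020679999999999997 s 19.016666 axis [144.2  68.9 144.8]
band [ 0.4911 -0.2584] r 0.03196 s 15.894444 axis [ 59.1  81.  107.6]
band [ 0.4891 -0.2624] r 0.020679999999999997 s 17.788889 axis [144.3  48.7 144.9]
band [ 0.4871 -0.2659] r 0.034460000000000005 s 16.005556 axis [150.4  86.5 144.7]
t 25.2 pos [ 0.4876 -0.2659  0.2375] yaw -32.3 open 0.782 F [ 0.1 -0.1 -0.5] q [-0.71  0.13  1.65 -0.    1.36 -0.15]
 turn [-81.   -0.    0.1] shift now-axes [-0.0126 -0.1663 -0.3911] | after turn [-0.0125  0.3602 -0.2254]
```

Call:
carry_out:
  motion: [0, 0, 0, -0.01, -0.008, -0.03, 1, 0, 0, 0, -0.01, -0.012, -0.043, 1, 0, 0, 0, 0, -0.012, -0.043, 1, 0, 0, 0, 0, -0.012, -0.043, 1, 0, 0, 0, 0, -0.012, -0.043, 1, 0, 0, 0, 0, -0.012, -0.043, 1, 0, 0, 0, 0, -0.012, -0.043, 1, 0, 0, 0, 0, -0.01, -0.03, 1, 0, 0, 0, 0, 0, 0, 1, 0, 0, 0, 0, 0, 0, 1]

```text
time_s: 26.2
eef_pos: [0.5758, 0.0644, 0.2382]
eef_rot: [-0.331, -0.612, -0.348, 0.628]
wrist_force: [-0.3, -1.4, -0.8]
opening: 0.786
```

```bash
cat >> h.py <<'E'
def jard(im,T,c0,tag='pics/jd.png'):
    "jar with seated disc: disc boss ring / flange, shoulder bars"
    c0=np.array(c0)[:2]; o=ortho('wrist',im,c0,.115,T=T); c,r,s=circ(o,c0,.017)
    o2=ortho('wrist',im,c,0.080,T=T); a=bars(o2,c,c,0.034)
    m=o2.min(2).astype(np.uint8); _,th=cv2.threshold(cv2.cvtColor(o2,cv2.COLOR_BGR2GRAY),0,255,cv2.THRESH_OTSU)
    cv2.imwrite(tag,np.hstack([o,o2])); print('jar+disc',c.round(4),'r',r,'s',s,'axis',np.round(a,1)); return c,a[0]
E
python3 - <<'E'
from h import *
T,im,L=look('wrist','jar0'); look('wrist','disc0')
c,a=jard(im,T,[.636,.1535])
go([c[0],c[1],0.25],48.7)
E
```

```text
wrist jar0 []
wrist disc0 [([0.6392, 0.1554, 0.108], 0.94), ([0.4621, -0.0054, 0.0689], 0.75), ([0.3427, 0.0242, 0.0078], 0.75)]
jar+disc [0.6365 0.154 ] r 0.01648 s 17.566668 axis [130.1 106.8 191.2]
t 26.4 pos [0.5764 0.0626 0.2397] yaw -32.7 open 0.781 F [-0.3 -0.4 -0.7] q [-0.1   0.2   1.56  0.01  1.41  0.47]
 turn [-81.4  -0.8   1.8] shift now-axes [-0.0112  0.0008 -0.1093] | after turn [-0.0103  0.1083 -0.0152]
```

Call:
carry_out:
  motion: [0, -0.5, 0, 0, 0, -0.03, 1, 0, 0, 1.8, 0, 0.001, -0.045, 1, 0, 0, 0, 0, 0, -0.03, 1, -8.2, 0, 0, 0, 0, 0, 1, -8.2, 0, 0, 0, 0, 0, 1, -8.2, 0, 0, 0, 0, 0, 1, -8.2, 0, 0, 0, 0, 0, 1, -8.2, 0, 0, 0, 0, 0, 1, -8.2, 0, 0, 0, 0, 0, 1, -8.2, 0, 0, 0, 0, 0, 1]

```text
time_s: 27.4
eef_pos: [0.6387, 0.1382, 0.2389]
eef_rot: [0.6, 0.37, 0.597, -0.383]
wrist_force: [-0.4, 0.7, -0.6]
opening: 0.78
```

Call:
carry_out:
  motion: [-8.2, 0, 0, 0, 0, 0, 1, -8.2, 0, 0, 0, 0, 0, 1, -7.6, 0, 0, 0, 0, 0, 1, 0, 0, 0, 0, 0, 0, 1, 0, 0, 0, 0, 0, 0, 1]

```text
time_s: 27.9
eef_pos: [0.6396, 0.1307, 0.2396]
eef_rot: [0.665, 0.235, 0.664, -0.249]
wrist_force: [0.4, -0.2, -1.7]
opening: 0.782
```

```bash
python3 - <<'E'
from h import *
go([.6365,.154,0.13],48.7)
T=Tcam('wrist'); im=ctrl.camera('wrist'); o,p,M=pose(); cv2.imwrite('pics/w8.png',im)
for dz in (.022,.025,.028): 
    c,a=band(im,T,p,z=p[2]+dz,r=.022); print((M.T@np.r_[c-p[:2],0])[1:].round(4))
E
```

```text
t 27.9 pos [0.6396 0.1307 0.2396] yaw 50.0 open 0.782 F [ 0.4 -0.2 -1.7] q [ 0.03  0.35  1.38 -0.02  1.42 -0.84]
 turn [1.3 0.5 1. ] shift now-axes [ 0.1091  0.0178 -0.0184] | after turn [ 0.1096  0.0155 -0.0178]
band [0.6517 0.1252] r 0.02268 s 10.277778 axis [140.2  58.7 120.9]
[0.0035 0.0127]
band [0.6517 0.1282] r 0.02218 s 11.366667 axis [141.   51.9 115.9]
[0.0058 0.0108]
band [0.6497 0.1297] r 0.021679999999999998 s 11.161111 axis [144.7  58.3 114.7]
[0.0057 0.0083]
```

Call:
carry_out:
  motion: [1.3, 0.5, 1, 0.02, 0.0165, -0.018, 1, 0, 0, 0, 0.035, 0, 0, 1, 0, 0, 0, 0.03, 0, 0, 1, 0, 0, 0, 0.01, 0, 0, 1, 0, 0, 0, 0, 0, 0, 1, 0, 0, 0, 0, 0, 0, 1]

```text
time_s: 28.55
eef_pos: [0.6391, 0.1533, 0.145]
eef_rot: [0.662, 0.256, 0.658, -0.254]
wrist_force: [0.2, -0.4, -0.3]
opening: 0.779
```

```bash
python3 - <<'E'
from h import *
go([.6365,.154,0.12],48.7)
E
```

```text
t 28.55 pos [0.6391 0.1533 0.145 ] yaw 47.7 open 0.779 F [ 0.2 -0.4 -0.3] q [ 0.06  0.44  1.46  0.    1.24 -0.78]
 turn [-1.   0.2 -0.3] shift now-axes [ 0.025  -0.0014 -0.0024] | after turn [ 0.025  -0.0012 -0.0024]
```

Call:
carry_out:
  motion: [-1, 0.2, -0.3, 0.01, -0.0013, -0.0024, 1, 0, 0, 0, 0.01, 0, 0, 1, 0, 0, 0, 0, 0, 0, 1, 0, 0, 0, 0, 0, 0, 1]

```text
time_s: 28.95
eef_pos: [0.639, 0.1539, 0.1278]
eef_rot: [0.664, 0.25, 0.66, -0.248]
wrist_force: [1.1, -0.2, -1.7]
opening: 0.784
```

```bash
python3 - <<'E'
from h import *
go([.6365,.154,0.09],48.7)
im=ctrl.camera('wrist'); T=Tcam('wrist'); 
cv2.imwrite('pics/w9.png',np.hstack([cv2.resize(im[130:330,130:390],(520,400)),ortho('wrist',im,[.6365,.154],.145,half=.05,res=.00025,T=T)[:400,:280]]))
E
```

```text
t 28.95 pos [0.639  0.1539 0.1278] yaw 48.8 open 0.784 F [ 1.1 -0.2 -1.7] q [ 0.06  0.45  1.47 -0.    1.21 -0.79]
 turn [ 0.1  0.3 -0.2] shift now-axes [ 0.0378 -0.0017 -0.0021] | after turn [ 0.0378 -0.0016 -0.0019]
```

View pics/w9.png

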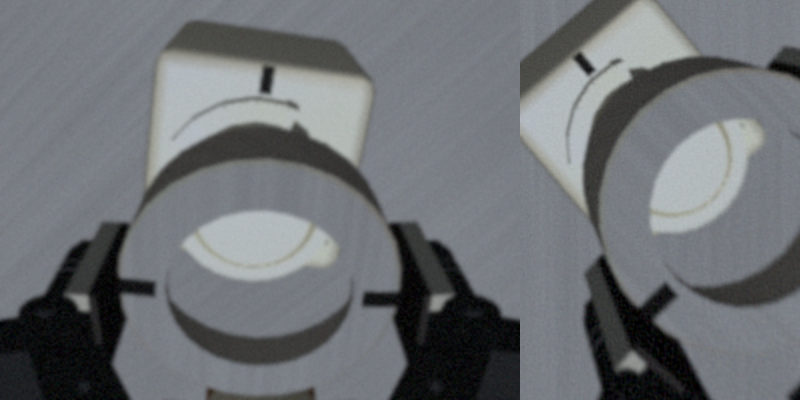

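Call:
carry_out:
  motion: [0, 0.3, -0.2, 0.006, -0.0017, -0.0021, 1, 0, 0, 0, 0.006, 0, 0, 1, 0, 0, 0, 0, 0, 0, 1]

```text
time_s: 29.3
eef_pos: [0.6364, 0.1541, 0.1155]
eef_rot: [0.662, 0.249, 0.662, -0.249]
wrist_force: [-0.1, -0.3, 0.3]
opening: 0.782
```

```bash
python3 - <<'E'
from h import *
go([.6365,.154,0.09],48.7)
E
```

```text
t 29.3 pos [0.6364 0.1541 0.1155] yaw 48.8 open 0.782 F [-0.1 -0.3  0.3] q [ 0.06  0.47  1.48  0.    1.19 -0.79]
 turn [ 0.1  0.  -0.1] shift now-axes [0.0255 0.     0.0001] | after turn [0.0255 0.     0.0001]
```

Call:
carry_out:
  motion: [0, 0, 0, 0.005, 0, 0, 1, 0, 0, 0, 0.005, 0, 0, 1, 0, 0, 0, 0.005, 0, 0, 1, 0, 0, 0, 0, 0, 0, 1]

```text
time_s: 29.7
eef_pos: [0.6362, 0.1541, 0.0988]
eef_rot: [0.662, 0.249, 0.662, -0.249]
wrist_force: [-0.5, -0.3, -0.3]
opening: 0.779
```

```bash
python3 - <<'E'
from h import *
go([.6365,.154,0.088],48.7)
E
```

```text
t 29.7 pos [0.6362 0.1541 0.0988] yaw 48.8 open 0.779 F [-0.5 -0.3 -0.3] q [ 0.06  0.49  1.49  0.    1.16 -0.79]
 turn [ 0.1 -0.  -0. ] shift now-axes [0.0108 0.0002 0.0003] | after turn [0.0108 0.0002 0.0003]
```

Call:
carry_out:
  motion: [0, 0, 0, 0.004, 0, 0, 1, 0, 0, 0, 0.004, 0, 0, 1, 0, 0, 0, 0.002, 0, 0, 1, 0, 0, 0, 0, 0, 0, 1]

```text
time_s: 30.1
eef_pos: [0.6367, 0.1541, 0.0889]
eef_rot: [0.662, 0.249, 0.661, -0.249]
wrist_force: [-0.2, -0.4, 1.0]
opening: 0.786
```

```bash
python3 - <<'E'
from h import *
go([.6365,.154,0.088],48.7)
E
```

```text
t 30.1 pos [0.6367 0.1541 0.0889] yaw 48.8 open 0.786 F [-0.2 -0.4  1. ] q [ 0.06  0.5   1.49  0.    1.14 -0.79]
 turn [ 0.1  0.  -0.1] shift now-axes [ 0.0009 -0.0002 -0.0001] | after turn [ 0.0009 -0.0002 -0.0001]
```

Call:
carry_out:
  motion: [0, 0, 0, 0.0015, 0, 0, 1, 0, 0, 0, 0.001, 0, 0, 1]

```text
time_s: 30.3
eef_pos: [0.6367, 0.1541, 0.0888]
eef_rot: [0.662, 0.249, 0.661, -0.249]
wrist_force: [-3.2, -1.1, 6.4]
opening: 0.779
```

Call:
carry_out:
  motion: [0, 0, 0, 0.001, 0, 0, 1, 0, 0, 0, 0.001, 0, 0, 1]

```text
time_s: 30.5
eef_pos: [0.6367, 0.1541, 0.0888]
eef_rot: [0.662, 0.249, 0.661, -0.249]
wrist_force: [-3.2, 0.0, 5.4]
opening: 0.782
```

Call:
carry_out:
  motion: [4, 0, 0, 0, 0, 0, 1, 7, 0, 0, 0, 0, 0, 1, 7, 0, 0, 0, 0, 0, 1, 7, 0, 0, 0, 0, 0, 1, 7, 0, 0, 0, 0, 0, 1, 7, 0, 0, 0, 0, 0, 1, 7, 0, 0, 0, 0, 0, 1, 7, 0, 0, 0, 0, 0, 1, 7, 0, 0, 0, 0, 0, 1, 7, 0, 0, 0, 0, 0, 1]

```text
time_s: 31.5
eef_pos: [0.6379, 0.1537, 0.089]
eef_rot: [0.403, 0.583, 0.4, -0.581]
wrist_force: [-0.1, -0.4, 0.2]
opening: 0.778
```

```bash
python3 - <<'E'
from h import *
go([.6365,.154,0.0885],-46.3); print(np.round(ctrl.get_obs()['torque'],2))
E
```

```text
t 31.5 pos [0.6379 0.1537 0.089 ] yaw -20.8 open 0.778 F [-0.1 -0.4  0.2] q [ 0.06  0.5   1.49 -0.    1.14  0.42]
 turn [25.5 -0.1 -0.3] shift now-axes [ 0.0005 -0.0014  0.0002] | after turn [ 0.0005 -0.0012  0.0008]
[-0.09  0.08  0.03]
```

Call:
carry_out:
  motion: [5, 0, 0, 0, -0.001, 0, 1, 5, 0, 0, 0, 0, 0, 1, 5, 0, 0, 0, 0, 0, 1, 3, 0, 0, 0, 0, 0, 1, 3, 0, 0, 0, 0, 0, 1, 3, 0, 0, 0, 0, 0, 1, 2, 0, 0, 0, 0, 0, 1, 2, 0, 0, 0, 0, 0, 1]

```text
time_s: 32.3
eef_pos: [0.6373, 0.1532, 0.0889]
eef_rot: [0.242, 0.666, 0.239, -0.663]
wrist_force: [-0.8, 0.3, 0.7]
opening: 0.779
```

```bash
python3 - <<'E'
from h import *
go([.6365,.154,0.0885],-46.3); print(np.round(ctrl.get_obs()['torque'],2))
E
```

```text
t 32.3 pos [0.6373 0.1532 0.0889] yaw -50.2 open 0.779 F [-0.8  0.3  0.7] q [ 0.06  0.5   1.5  -0.    1.14  0.93]
 turn [-3.9 -0.2 -0.3] shift now-axes [ 0.0004 -0.0012  0.0001] | after turn [ 0.0004 -0.0012  0.    ]
[0.03 0.21 0.21]
```

Call:
carry_out:
  motion: [2, 0, 0, 0, -0.001, 0, 1, 2, 0, 0, 0, 0, 0, 1]

```text
time_s: 32.5
eef_pos: [0.6366, 0.1534, 0.089]
eef_rot: [0.218, 0.675, 0.215, -0.672]
wrist_force: [-2.0, 0.6, 0.7]
opening: 0.782
```

```bash
python3 - <<'E'
from h import *
go([.6365,.154,0.0885],-46.3); print(np.round(ctrl.get_obs()['torque'],2))
E
```

```text
t 32.5 pos [0.6366 0.1534 0.089 ] yaw -54.3 open 0.782 F [-2.   0.6  0.7] q [ 0.06  0.5   1.5  -0.    1.14  1.01]
 turn [-8.  -0.1 -0.3] shift now-axes [ 0.0005 -0.0006 -0.0003] | after turn [ 0.0005 -0.0005 -0.0004]
[0.17 0.23 0.15]
```

Call:
carry_out:
  motion: [0, 0, 0, 0, 0, 0, 0.3, 0, 0, 0, 0, 0, 0, -1, 0, 0, 0, 0, 0, 0, -1, 0, 0, 0, 0, 0, 0, -1, 0, 0, 0, -0.02, 0, 0, -1, 0, 0, 0, -0.045, 0, 0, -1, 0, 0, 0, -0.045, 0, 0.02, -1, 0, 0, 0, -0.03, 0, 0.04, -1, 0, 0, 0, 0, 0, 0.03, -1, 0, 0, 0, 0, 0, 0, -1]

```text
time_s: 33.5
eef_pos: [0.5611, 0.0997, 0.2332]
eef_rot: [0.22, 0.674, 0.216, -0.671]
wrist_force: [-0.8, -0.2, -0.6]
opening: 1.002
```

```bash
python3 - <<'E'
from h import *
T,im,L=look('wrist','band0'); cv2.imwrite('pics/t1w.png',im)
c0=[.6365,.154]
o=ortho('wrist',im,c0,.114,T=T); print([circ(o,c0,r,tol=.05) for r in (.022,.034)]); print('band',bars(o,c0,c0,.0275))
o2=ortho('wrist',im,c0,.08,T=T); print('jar',bars(o2,c0,c0,.036))
cv2.imwrite('pics/t1.png',np.hstack([o,o2]))
go([.528,-.1895,0.18],-32.3)
E
```

```text
wrist band0 [([0.4304, -0.3448, 0.0234], 0.71), ([0.5256, -0.1832, 0.0174], 0.58)]
[(array([0.636 , 0.1535]), np.float64(0.0219), np.float32(30.588888)), (array([0.636 , 0.1535]), np.float64(0.033800000000000004), np.float32(13.211111))]
band (np.float64(122.85168165275101), np.float32(62.514286), np.float32(124.1))
jar (np.float64(122.83809103579786), np.float32(71.85714), np.float32(127.95))
t 33.6 pos [0.5634 0.1008 0.2333] yaw -54.0 open 1.003 F [0.5 0.8 0.4] q [-0.03  0.17  1.62 -0.    1.35  0.92]
 turn [-21.7  -0.1  -0.5] shift now-axes [0.0541 0.2138 0.1994] | after turn [0.0533 0.1252 0.2643]
```

View pics/t1.png

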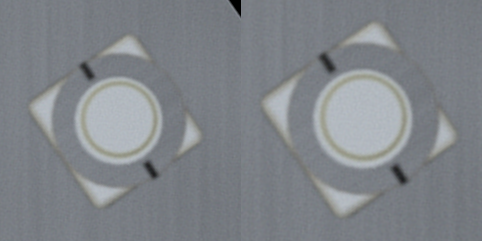

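Call:
carry_out:
  motion: [-7.2, 0, 0, 0, 0, 0, -1, -7.2, 0, 0, 0, 0, 0, -1, -7.2, 0, -0.5, 0, 0, 0, -1, 0, 0, 0, 0, 0.016, 0.034, -1, 0, 0, 0, 0, 0.02, 0.042, -1, 0, 0, 0, 0.01, 0.02, 0.042, -1, 0, 0, 0, 0.01, 0.02, 0.042, -1, 0, 0, 0, 0.01, 0.02, 0.042, -1, 0, 0, 0, 0.01, 0.016, 0.034, -1, 0, 0, 0, 0.01, 0.008, 0.016, -1]

```text
time_s: 34.6
eef_pos: [0.5435, -0.1789, 0.1753]
eef_rot: [0.348, 0.615, 0.351, -0.614]
wrist_force: [0.3, 1.0, -0.1]
opening: 0.993
```

Call:
carry_out:
  motion: [0, 0, 0, 0, 0, 0, -1, 0, 0, 0, 0, 0, 0, -1]

```text
time_s: 34.8
eef_pos: [0.5433, -0.1807, 0.1719]
eef_rot: [0.346, 0.615, 0.352, -0.615]
wrist_force: [-0.4, -0.8, -0.8]
opening: 1.001
```

```bash
python3 - <<'E'
from h import *
T,im,L=look('wrist','band0',5); cv2.imwrite('pics/w10.png',im)
for r in (.022,.034): c,a=band(im,T,(.5275,-.1885),r=r)
go([c[0],c[1],0.06],-32.3)
E
```

```text
wrist band0 [([0.528, -0.1873, 0.0178], 0.69), ([0.4296, -0.3432, 0.0224], 0.57)]
band [ 0.529 -0.19 ] r 0.021179999999999997 s 39.966667 axis [133.3  56.7 136.1]
band [ 0.53  -0.189] r 0.034460000000000005 s 38.005554 axis [133.1  81.7 136.3]
t 34.9 pos [ 0.5433 -0.1799  0.1723] yaw -30.8 open 1.003 F [ 0.3 -0.5  1.1] q [-0.53  0.24  1.66  0.01  1.25  0.01]
 turn [ 1.5 -0.3  0.4] shift now-axes [ 0.1123 -0.006   0.0152] | after turn [ 0.1123 -0.0064  0.0148]
```

Call:
carry_out:
  motion: [1.5, -0.3, 0.4, 0.01, -0.0064, 0.0148, -1, 0, 0, 0, 0.03, -0.001, 0, -1, 0, 0, 0, 0.03, -0.001, 0, -1, 0, 0, 0, 0.02, -0.001, 0, -1, 0, 0, 0, 0.01, 0, 0, -1, 0, 0, 0, 0, 0, 0, -1]

```text
time_s: 35.5
eef_pos: [0.5336, -0.1814, 0.0743]
eef_rot: [0.347, 0.619, 0.342, -0.616]
wrist_force: [0.2, -0.1, -0.5]
opening: 1.003
```

```bash
python3 - <<'E'
from h import *
go([.5295,-.1895,0.020],-32.3)
E
```

```text
t 35.5 pos [ 0.5336 -0.1814  0.0743] yaw -31.7 open 1.003 F [ 0.2 -0.1 -0.5] q [-0.54  0.34  1.76  0.    1.03  0.01]
 turn [ 0.6 -0.1 -0.6] shift now-axes [0.0543 0.0002 0.0091] | after turn [0.0543 0.0008 0.009 ]
```

Call:
carry_out:
  motion: [0.6, 0, -0.6, 0.01, 0.0005, 0.009, -1, 0, 0, 0, 0.01, 0, 0, -1, 0, 0, 0, 0, 0, 0, -1]

```text
time_s: 35.8
eef_pos: [0.5315, -0.19, 0.0557]
eef_rot: [0.342, 0.62, 0.341, -0.618]
wrist_force: [-0.0, 1.0, 0.2]
opening: 1.003
```

```bash
python3 - <<'E'
from h import *
go([.5295,-.1895,0.020],-32.3)
E
```

```text
t 35.8 pos [ 0.5315 -0.19    0.0557] yaw -32.2 open 1.003 F [-0.   1.   0.2] q [-0.55  0.38  1.76  0.    1.01  0.01]
 turn [ 0.1 -0.1 -0.2] shift now-axes [ 0.0357 -0.0021  0.0006] | after turn [ 0.0357 -0.002   0.0006]
```

Call:
carry_out:
  motion: [0, 0, -0.2, 0.012, -0.003, 0.0006, -1, 0, 0, 0, 0.012, -0.001, 0, -1, 0, 0, 0, 0.008, -0.001, 0, -1, 0, 0, 0, 0.002, 0, 0, -1, 0, 0, 0, 0, 0, 0, -1]

```text
time_s: 36.3
eef_pos: [0.5268, -0.1882, 0.0191]
eef_rot: [0.341, 0.62, 0.341, -0.619]
wrist_force: [0.4, -0.0, 1.0]
opening: 0.999
```

```bash
python3 - <<'E'
from h import *
go([.5295,-.1895,0.020],-32.3)
E
```

```text
t 36.3 pos [ 0.5268 -0.1882  0.0191] yaw -32.3 open 0.999 F [ 0.4 -0.   1. ] q [-0.56  0.43  1.77  0.    0.94  0.01]
 turn [ 0.  -0.1 -0. ] shift now-axes [-0.0009  0.0029 -0.0004] | after turn [-0.0009  0.0029 -0.0004]
```

Call:
carry_out:
  motion: [0, 0, 0, -0.001, 0.0028, 0, -1, 0, 0, 0, 0, 0, 0, 1, 0, 0, 0, 0, 0, 0, 1, 0, 0, 0, 0, 0, 0, 1, 0, 0, 0, 0, 0, 0, 1, 0, 0, 0, 0, 0, 0, 1, 0, 0, 0, -0.01, 0, 0, 1, 0, 0, 0, -0.03, 0, 0, 1, 0, 0, 0, -0.045, 0, 0, 1, 0, 0, 0, -0.045, 0, 0, 1]

```text
time_s: 37.3
eef_pos: [0.5254, -0.1876, 0.1496]
eef_rot: [-0.337, -0.617, -0.345, 0.621]
wrist_force: [1.4, -0.5, -0.4]
opening: 0.776
```

Call:
carry_out:
  motion: [0, 0, 0, -0.045, 0, 0, 1, 0, 0, 0, -0.03, 0, 0, 1, 0, 0, 0, 0, 0, 0, 1, 0, 0, 0, 0, 0, 0, 1]

```text
time_s: 37.7
eef_pos: [0.5286, -0.1894, 0.2379]
eef_rot: [0.342, 0.62, 0.341, -0.619]
wrist_force: [-0.5, 0.1, -1.6]
opening: 0.778
```

```bash
python3 - <<'E'
from h import *
T=Tcam('wrist'); im=ctrl.camera('wrist'); o,p,M=pose()
for dz in (.022,.025): band(im,T,p,z=p[2]+dz)
go([.5265,.267,0.25],-32.3)
E
```

```text
band [ 0.5282 -0.189 ] r 0.020679999999999997 s 27.183332 axis [138.2  88.1 140.2]
band [ 0.5287 -0.188 ] r 0.020679999999999997 s 26.744444 axis [134.2  76.3 140.3]
t 37.75 pos [ 0.5287 -0.1895  0.238 ] yaw -32.3 open 0.776 F [-0.6  0.3  0.9] q [-0.56  0.14  1.64  0.    1.36  0.01]
 turn [ 0.  -0.1 -0.1] shift now-axes [-0.012  -0.2455 -0.3849] | after turn [-0.012  -0.2458 -0.3847]
```

Call:
carry_out:
  motion: [0, 0, 0, -0.01, -0.014, -0.022, 1, 0, 0, 0, -0.01, -0.024, -0.038, 1, 0, 0, 0, 0, -0.025, -0.039, 1, 0, 0, 0, 0, -0.025, -0.039, 1, 0, 0, 0, 0, -0.025, -0.039, 1, 0, 0, 0, 0, -0.025, -0.039, 1, 0, 0, 0, 0, -0.025, -0.039, 1, 0, 0, 0, 0, -0.025, -0.039, 1, 0, 0, 0, 0, -0.025, -0.039, 1, 0, 0, 0, 0, -0.018, -0.028, 1]

```text
time_s: 38.75
eef_pos: [0.5178, 0.2506, 0.2402]
eef_rot: [-0.332, -0.613, -0.344, 0.63]
wrist_force: [1.4, 0.1, -0.9]
opening: 0.781
```

Call:
carry_out:
  motion: [0, 0, 0, 0, -0.012, -0.02, 1, 0, 0, 0, 0, 0, 0, 1, 0, 0, 0, 0, 0, 0, 1]

```text
time_s: 39.05
eef_pos: [0.5141, 0.2788, 0.2334]
eef_rot: [-0.333, -0.607, -0.347, 0.632]
wrist_force: [-0.4, -0.2, -1.5]
opening: 0.78
```

```bash
python3 - <<'E'
from h import *
T,im,L=look('wrist','disc0',4); cv2.imwrite('pics/w11.png',im)
k=[a for a,b in L if a[2]>.09 and np.linalg.norm(a[:2]-[.58,.351])<.1]
c,a=jard(im,T,k[0] if k else [.5795,.3515]); c,a=jard(im,T,c)
go([c[0],c[1],0.24],20.7)
E
```

```text
wrist disc0 [([0.5785, 0.3534, 0.1065], 0.87), ([0.3447, 0.0241, 0.007], 0.76), ([0.6378, 0.1553, 0.1068], 0.65), ([0.5707, -0.0142, 0.0054], 0.57)]
jar+disc [0.5795 0.3514] r 0.01648 s 16.944445 axis [ 91.2  98.9 184.4]
jar+disc [0.5795 0.3514] r 0.01648 s 16.944445 axis [ 91.2  98.9 184.4]
t 39.15 pos [0.5144 0.278  0.2339] yaw -32.6 open 0.78 F [-0.6 -0.1 -0.2] q [0.29 0.22 1.55 0.01 1.4  0.85]
 turn [-53.3   0.2   2.3] shift now-axes [-0.0087  0.015  -0.0967] | after turn [-0.0061  0.0868 -0.0456]
```

Call:
carry_out:
  motion: [0, 0, 1.2, 0, 0.005, -0.03, 1, 0, 0, 1.1, 0, 0.005, -0.04, 1, 0, 0, 0, 0, 0.005, -0.026, 1, -7.6, 0, 0, 0, 0, 0, 1, -7.6, 0, 0, 0, 0, 0, 1, -7.6, 0, 0, 0, 0, 0, 1, -7.6, 0, 0, 0, 0, 0, 1, -7.6, 0, 0, 0, 0, 0, 1, -7.6, 0, 0, 0, 0, 0, 1, -7.6, 0, 0, 0, 0, 0, 1]

```text
time_s: 40.15
eef_pos: [0.5855, 0.3365, 0.2277]
eef_rot: [0.587, 0.388, 0.582, -0.408]
wrist_force: [0.5, 0.8, -1.0]
opening: 0.777
```

Call:
carry_out:
  motion: [0, 0, 0, 0, 0, 0, 1, 0, 0, 0, 0, 0, 0, 1]

```text
time_s: 40.35
eef_pos: [0.5863, 0.3336, 0.2273]
eef_rot: [0.586, 0.389, 0.581, -0.41]
wrist_force: [-0.2, -0.0, -0.6]
opening: 0.779
```

```bash
python3 - <<'E'
from h import *
go([.5795,.3515,0.14],20.2)
E
```

```text
t 40.35 pos [0.5863 0.3336 0.2273] yaw 21.1 open 0.779 F [-0.2 -0.  -0.6] q [ 0.35  0.42  1.32 -0.02  1.43 -0.01]
 turn [1.  1.3 1.1] shift now-axes [ 0.0869  0.0019 -0.0211] | after turn [ 0.0873 -0.0002 -0.0192]
```

Call:
carry_out:
  motion: [1, 1.3, 1.1, 0.02, 0.001, -0.02, 1, 0, 0, 0, 0.03, 0, 0, 1, 0, 0, 0, 0.025, 0, 0, 1, 0, 0, 0, 0.01, 0, 0, 1, 0, 0, 0, 0, 0, 0, 1, 0, 0, 0, 0, 0, 0, 1]

```text
time_s: 40.95
eef_pos: [0.5825, 0.3497, 0.142]
eef_rot: [0.576, 0.412, 0.575, -0.41]
wrist_force: [0.4, 0.5, -1.2]
opening: 0.781
```

```bash
python3 - <<'E'
from h import *
go([.5795,.3515,0.12],20.2)
E
```

```text
t 40.95 pos [0.5825 0.3497 0.142 ] yaw 18.9 open 0.781 F [ 0.4  0.5 -1.2] q [0.37 0.49 1.4  0.   1.25 0.04]
 turn [-1.3 -0.  -0.2] shift now-axes [ 0.022  -0.0023 -0.0027] | after turn [ 0.022  -0.0022 -0.0027]
```

Call:
carry_out:
  motion: [-1.3, 0, -0.2, 0.01, -0.0024, -0.0027, 1, 0, 0, 0, 0.01, 0, 0, 1, 0, 0, 0, 0, 0, 0, 1, 0, 0, 0, 0, 0, 0, 1]

```text
time_s: 41.35
eef_pos: [0.5812, 0.3522, 0.1241]
eef_rot: [0.581, 0.406, 0.579, -0.402]
wrist_force: [-0.4, -0.1, -0.4]
opening: 0.782
```

```bash
python3 - <<'E'
from h import *
go([.5795,.3515,0.115],20.2)
E
```

```text
t 41.35 pos [0.5812 0.3522 0.1241] yaw 20.3 open 0.782 F [-0.4 -0.1 -0.4] q [0.37 0.5  1.41 0.   1.22 0.02]
 turn [ 0.1 -0.1 -0.3] shift now-axes [ 0.0091 -0.0019  0.0001] | after turn [ 0.0091 -0.0019  0.0001]
```

Call:
carry_out:
  motion: [0, 0, -0.3, 0.005, -0.0019, 0, 1, 0, 0, 0, 0.004, 0, 0, 1, 0, 0, 0, 0, 0, 0, 1, 0, 0, 0, 0, 0, 0, 1]

```text
time_s: 41.75
eef_pos: [0.5797, 0.3517, 0.1151]
eef_rot: [0.58, 0.405, 0.58, -0.404]
wrist_force: [-0.2, 0.2, -0.5]
opening: 0.779
```

```bash
python3 - <<'E'
from h import *
go([.5795,.3515,0.0885],20.2)
E
```

```text
t 41.75 pos [0.5797 0.3517 0.1151] yaw 20.3 open 0.779 F [-0.2  0.2 -0.5] q [0.37 0.51 1.42 0.   1.21 0.02]
 turn [ 0.1 -0.  -0.1] shift now-axes [ 0.0266 -0.0003  0.0002] | after turn [ 0.0266 -0.0003  0.0001]
```

Call:
carry_out:
  motion: [0, 0, 0, 0.005, 0, 0, 1, 0, 0, 0, 0.005, 0, 0, 1, 0, 0, 0, 0.005, 0, 0, 1, 0, 0, 0, 0, 0, 0, 1]

```text
time_s: 42.15
eef_pos: [0.5798, 0.3518, 0.0988]
eef_rot: [0.58, 0.405, 0.58, -0.404]
wrist_force: [0.2, 0.1, -1.5]
opening: 0.78
```

Call:
carry_out:
  motion: [0, 0, 0, 0.004, 0, 0, 1, 0, 0, 0, 0.004, 0, 0, 1, 0, 0, 0, 0.002, 0, 0, 1, 0, 0, 0, 0.001, 0, 0, 1]

```text
time_s: 42.55
eef_pos: [0.5801, 0.3519, 0.0891]
eef_rot: [0.58, 0.405, 0.58, -0.404]
wrist_force: [-5.2, -2.0, 9.5]
opening: 0.778
```

Call:
carry_out:
  motion: [0, 0, 0, 0.0015, 0, 0, 1, 0, 0, 0, 0.001, 0, 0, 1]

```text
time_s: 42.75
eef_pos: [0.5801, 0.3519, 0.0891]
eef_rot: [0.58, 0.405, 0.58, -0.404]
wrist_force: [-3.0, -1.5, 3.1]
opening: 0.78
```

```bash
python3 - <<'E'
from h import *
go([.5795,.3515,0.0885],20.2)
E
```

```text
t 42.75 pos [0.5801 0.3519 0.0891] yaw 20.3 open 0.78 F [-3.  -1.5  3.1] q [0.37 0.55 1.43 0.   1.17 0.02]
 turn [ 0.1 -0.  -0.1] shift now-axes [ 0.0006 -0.0007  0.0002] | after turn [ 0.0006 -0.0007  0.0002]
```

Seated at the same height as the first. Turn clockwise.

Call:
carry_out:
  motion: [4, 0, 0, 0, 0, 0, 1, 7, 0, 0, 0, 0, 0, 1, 7, 0, 0, 0, 0, 0, 1, 7, 0, 0, 0, 0, 0, 1, 7, 0, 0, 0, 0, 0, 1, 7, 0, 0, 0, 0, 0, 1, 7, 0, 0, 0, 0, 0, 1, 7, 0, 0, 0, 0, 0, 1, 7, 0, 0, 0, 0, 0, 1, 7, 0, 0, 0, 0, 0, 1]

```text
time_s: 43.75
eef_pos: [0.5809, 0.3519, 0.0892]
eef_rot: [0.246, 0.664, 0.246, -0.662]
wrist_force: [0.8, -1.1, 0.2]
opening: 0.778
```

Call:
carry_out:
  motion: [5, 0, 0, 0, 0, 0, 1, 5, 0, 0, 0, 0, 0, 1, 5, 0, 0, 0, 0, 0, 1, 3, 0, 0, 0, 0, 0, 1, 3, 0, 0, 0, 0, 0, 1, 3, 0, 0, 0, 0, 0, 1, 2, 0, 0, 0, 0, 0, 1, 2, 0, 0, 0, 0, 0, 1]

```text
time_s: 44.55
eef_pos: [0.5811, 0.3518, 0.0891]
eef_rot: [0.07, 0.705, 0.07, -0.702]
wrist_force: [0.9, -0.2, 0.0]
opening: 0.779
```

```bash
python3 - <<'E'
from h import *
go([.5795,.3515,0.0885],-74.8); print(np.round(ctrl.get_obs()['torque'],2))
E
```

```text
t 44.55 pos [0.5811 0.3518 0.0891] yaw -78.7 open 0.779 F [ 0.9 -0.2  0. ] q [ 0.37  0.55  1.43 -0.    1.17  1.74]
 turn [-3.9 -0.2 -0. ] shift now-axes [ 0.0006 -0.0001  0.0016] | after turn [ 0.0006 -0.0002  0.0016]
[-0.09  0.02  0.19]
```

Call:
carry_out:
  motion: [2, 0, 0, 0, 0, 0, 1, 2, 0, 0, 0, 0, 0, 1, 1, 0, 0, 0, 0, 0, 1]

```text
time_s: 44.85
eef_pos: [0.5812, 0.3518, 0.0892]
eef_rot: [0.038, 0.708, 0.038, -0.705]
wrist_force: [-0.1, -1.5, -0.2]
opening: 0.782
```

```bash
python3 - <<'E'
from h import *
go([.5795,.3515,0.0885],-74.8); print(np.round(ctrl.get_obs()['torque'],2))
E
```

```text
t 44.85 pos [0.5812 0.3518 0.0892] yaw -83.8 open 0.782 F [-0.1 -1.5 -0.2] q [ 0.37  0.55  1.43 -0.    1.17  1.83]
 turn [-9.  -0.2 -0. ] shift now-axes [0.0007 0.0001 0.0018] | after turn [ 0.0007 -0.0002  0.0017]
[-0.03  0.04  0.17]
```

Call:
carry_out:
  motion: [0, 0, 0, 0, 0, 0, 0.3, 0, 0, 0, 0, 0, 0, -1, 0, 0, 0, 0, 0, 0, -1, 0, 0, 0, 0, 0, 0, -1, 0, 0, 0, -0.02, 0, 0, -1, 0, 0, 0, -0.045, 0, 0, -1, 0, 0, 0, -0.045, 0, 0.02, -1, 0, 0, 0, -0.03, 0, 0.04, -1, 0, 0, 0, 0, 0, 0.03, -1, 0, 0, 0, 0, 0, 0, -1]

```text
time_s: 45.85
eef_pos: [0.4891, 0.3412, 0.2333]
eef_rot: [0.038, 0.707, 0.038, -0.705]
wrist_force: [-0.2, 0.4, -0.6]
opening: 1.001
```

Call:
carry_out:
  motion: [0, 0, 0, 0, 0, 0, -1]

```text
time_s: 45.95
eef_pos: [0.4895, 0.3415, 0.2345]
eef_rot: [0.038, 0.708, 0.039, -0.704]
wrist_force: [-0.2, -0.6, 0.3]
opening: 0.998
```

```bash
python3 - <<'E'
from h import *
T,im,L=look('wrist','band0'); cv2.imwrite('pics/t2w.png',im); out=[]
for c0 in ([.580,.3515],[.636,.1535]):
    o=ortho('wrist',im,c0,.114,T=T); c,r,s=circ(o,c0,.022,tol=.05); print(c,r,s,'lip outer',circ(o,c0,.034,tol=.05)); 
    o=ortho('wrist',im,c,.114,T=T); o2=ortho('wrist',im,c,.08,T=T)
    print('band',bars(o,c,c,.0275),'jar',bars(o2,c,c,.0365))
    th=cv2.inRange(cv2.cvtColor(o2,cv2.COLOR_BGR2GRAY),165,255); P=cv2.findNonZero(th)
    print('jar rect',cv2.minAreaRect(P)) if P is not None else 0
    out.append(np.hstack([o,o2]))
cv2.imwrite('pics/t2.png',np.vstack(out))
a=np.radians(32.3); go([.3755-.05*np.cos(a),-.2+.05*np.sin(a),.25],57.7)
E
```

```text
wrist band0 [([0.6339, 0.154, 0.09], 0.84)]
[0.5795 0.352 ] 0.0219 30.461111 lip outer (array([0.58  , 0.3525]), np.float64(0.033800000000000004), np.float32(12.666667))
band (np.float64(82.51694640105963), np.float32(54.157143), np.float32(120.6)) jar (np.float64(81.46338933930483), np.float32(80.557144), np.float32(127.75))
jar rect ((119.01348876953125, 119.35843658447266), (135.95623779296875, 138.37387084960938), 5.440331935882568)
[0.635  0.1555] 0.0214 27.194445 lip outer (array([0.631 , 0.1645]), np.float64(0.033800000000000004), np.float32(17.922222))
band (np.float64(123.3650961035859), np.float32(55.95714), np.float32(116.4)) jar (np.float64(33.195279143621356), np.float32(101.37143), np.float32(145.5))
jar rect ((127.24136352539062, 131.10345458984375), (161.68548583984375, 133.22161865234375), 54.1623420715332)
t 46.05 pos [0.4896 0.3413 0.2334] yaw -83.8 open 1.002 F [0.8 0.6 0. ] q [ 0.41  0.22  1.55 -0.    1.36  1.87]
 turn [38.5 -0.2  0.1] shift now-axes [-0.0178  0.4948  0.2107] | after turn [-0.0166  0.5185 -0.1428]
```

View pics/t2.png

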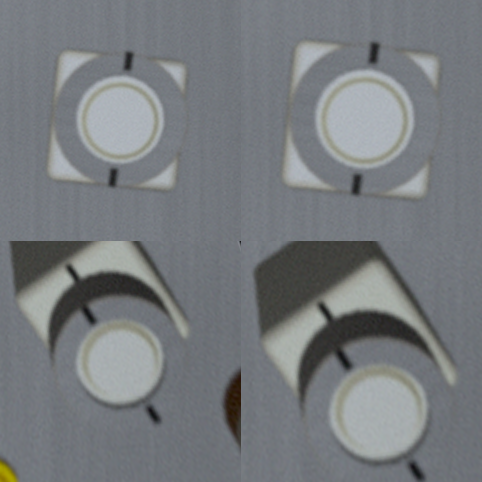

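Call:
carry_out:
  motion: [7.7, 0, 0, -0.01, 0, 0, 1, 7.7, 0, 0, 0, 0, 0, 1, 7.7, 0, 0, 0, 0, 0, 1, 7.7, 0, 0, 0, 0, 0, 1, 7.7, 0, 0, 0, 0, 0, 1, 0, 0, 0, 0, 0.03, -0.009, 1, 0, 0, 0, 0, 0.042, -0.0125, 1, 0, 0, 0, 0, 0.042, -0.0125, 1, 0, 0, 0, 0, 0.042, -0.0125, 1, 0, 0, 0, 0, 0.042, -0.0125, 1]

```text
time_s: 47.05
eef_pos: [0.4332, 0.1396, 0.2335]
eef_rot: [0.204, -0.673, 0.209, 0.679]
wrist_force: [0.7, -1.0, -0.6]
opening: 0.002
```

Call:
carry_out:
  motion: [0, 0, 0, 0, 0.042, -0.0125, 1, 0, 0, 0, 0, 0.042, -0.0125, 1, 0, 0, 0, 0, 0.042, -0.0125, 1, 0, 0, 0, 0, 0.042, -0.0125, 1, 0, 0, 0, 0, 0.042, -0.0125, 1, 0, 0, 0, 0, 0.042, -0.0125, 1, 0, 0, 0, 0, 0.035, -0.01, 1, 0, 0, 0, 0, 0.02, -0.006, 1, 0, 0, 0, 0, 0, 0, 1, 0, 0, 0, 0, 0, 0, 1]

```text
time_s: 48.05
eef_pos: [0.3328, -0.1867, 0.2328]
eef_rot: [0.209, -0.67, 0.213, 0.68]
wrist_force: [0.3, 0.4, -0.6]
opening: 0.002
```

```bash
python3 - <<'E'
from h import *
T,im,L=look('wrist','unit_drawer0_handle'); cv2.imwrite('pics/w12.png',im); ctrl.camera('top')
Tt=Tcam('top'); print([w(Tt,d['point']) for d in ctrl.landmark_of('top','unit_drawer0_handle')[:1]])
go([.346,-.181,.025],57.7)
E
```

```text
wrist unit_drawer0_handle [([0.3839, -0.2006, 0.0454], 0.96)]
[array([ 0.45923697, -0.00694869,  0.00182495])]
t 48.25 pos [ 0.3333 -0.1854  0.233 ] yaw -124.5 open -0.001 F [ 0.7 -0.4 -0.1] q [-0.81 -0.28  2.05 -0.01  1.39  1.36]
 turn [-2.2  0.7 -0.6] shift now-axes [ 0.2078 -0.0131 -0.0103] | after turn [ 0.208  -0.0105 -0.0084]
```

Call:
carry_out:
  motion: [-2.2, 0.7, -0.6, 0.02, -0.0105, -0.003, 1, 0, 0, 0, 0.04, 0, 0, 1, 0, 0, 0, 0.045, 0, 0, 1, 0, 0, 0, 0.045, 0, 0, 1, 0, 0, 0, 0.03, 0, 0, 1, 0, 0, 0, 0.01, 0, 0, 1, 0, 0, 0, 0, 0, 0, 1]

```text
time_s: 48.95
eef_pos: [0.3474, -0.1738, 0.0394]
eef_rot: [-0.19, 0.684, -0.192, -0.677]
wrist_force: [0.7, 0.6, -0.3]
opening: -0.001
```

```bash
python3 - <<'E'
from h import *
go([.346,-.181,.025],57.7)
E
```

```text
t 48.95 pos [ 0.3474 -0.1738  0.0394] yaw -121.4 open -0.001 F [ 0.7  0.6 -0.3] q [-0.77  0.05  2.2   0.    0.87  1.34]
 turn [ 0.9 -0.6 -0. ] shift now-axes [ 0.0144  0.0069 -0.0024] | after turn [ 0.0144  0.0069 -0.0027]
```

Call:
carry_out:
  motion: [0.9, -0.6, 0, 0.013, 0.007, 0, 1, 0, 0, 0, 0, 0, -0.01, 1, 0, 0, 0, 0, 0, -0.01, 1, 0, 0, 0, 0, 0, -0.014, 1, 0, 0, 0, 0, 0, -0.02, 1, 0, 0, 0, 0, 0, -0.022, 1, 0, 0, 0, 0, 0, -0.022, 1, 0, 0, 0, 0, 0, -0.022, 1, 0, 0, 0, 0, 0, -0.022, 1, 0, 0, 0, 0, 0, -0.016, 1]

```text
time_s: 49.95
eef_pos: [0.4899, -0.2646, 0.0341]
eef_rot: [-0.192, 0.681, -0.194, -0.68]
wrist_force: [-1.7, 1.0, -1.6]
opening: 0.0
```

```bash
python3 - <<'E'
from h import *
go([.510,-.278,.025],57.7)
E
```

```text
t 49.95 pos [ 0.4899 -0.2646  0.0341] yaw -121.7 open 0.0 F [-1.7  1.  -1.6] q [-0.71  0.4   1.78 -0.    0.96  1.42]
 turn [ 0.6 -0.1 -0.1] shift now-axes [ 0.0092  0.0008 -0.0242] | after turn [ 0.0091  0.0006 -0.0242]
```

Call:
carry_out:
  motion: [0, 0, 0, 0.003, 0, -0.008, 1, 0, 0, 0, 0, 0, -0.006, 1, 0, 0, 0, 0, 0, -0.005, 1, 0, 0, 0, 0, 0, -0.004, 1, 0, 0, 0, 0, 0, -0.003, 1]

```text
time_s: 50.45
eef_pos: [0.5162, -0.2794, 0.0336]
eef_rot: [-0.191, 0.682, -0.194, -0.679]
wrist_force: [-5.5, 1.2, 0.2]
opening: 0.001
```

Call:
carry_out:
  motion: [0, 0, 0, 0, 0, -0.003, 1, 0, 0, 0, 0, 0, -0.003, 1]

```text
time_s: 50.65
eef_pos: [0.5163, -0.2793, 0.0329]
eef_rot: [0.192, -0.677, 0.192, 0.684]
wrist_force: [-11.6, 5.9, 8.8]
opening: 0.002
```

```bash
python3 - <<'E'
from h import *
go([.510,-.278,.025],57.7)
E
```

```text
t 50.65 pos [ 0.5163 -0.2793  0.0329] yaw -121.5 open 0.002 F [-11.6   5.9   8.8] q [-0.7   0.46  1.69 -0.    1.    1.43]
 turn [ 0.8  0.5 -0.1] shift now-axes [0.008  0.0021 0.006 ] | after turn [0.0079 0.0022 0.006 ]
```

Call:
carry_out:
  motion: [0, 0, 0, 0, 0, -0.004, 1, 0, 0, 0, 0, 0, -0.004, 1]

```text
time_s: 50.85
eef_pos: [0.5163, -0.2791, 0.0321]
eef_rot: [0.194, -0.671, 0.19, 0.69]
wrist_force: [-13.5, 6.4, 11.3]
opening: 0.002
```

Call:
carry_out:
  motion: [0, 0, 0, 0, 0, 0.01, 1, 0, 0, 0, 0, 0, 0.03, 1, 0, 0, 0, 0, 0, 0.03, 1, 0, 0, 0, -0.04, 0, 0, 1, 0, 0, 0, -0.045, 0, 0, 1, 0, 0, 0, -0.045, 0, 0, 1, 0, 0, 0, -0.045, 0, 0, 1, 0, 0, 0, -0.02, 0, 0, 1, 0, 0, 0, 0, 0, 0, 1, 0, 0, 0, 0, 0, 0, 1]

```text
time_s: 51.85
eef_pos: [0.4561, -0.2406, 0.2354]
eef_rot: [0.194, -0.672, 0.19, 0.689]
wrist_force: [0.6, 0.3, -1.0]
opening: -0.0
```

```bash
python3 - <<'E'
from h import *
T,im,L=look('wrist','unit_drawer0_handle'); look('wrist','unit')
t=Tcam('top'); cv2.imwrite('pics/top9.png',ctrl.camera('top'))
for n in ['unit_drawer0_handle','jar0','band0','sauce','bowl','cup','disc0']:
    print(n,[(np.round(w(t,d['point']),3).tolist(),round(d['conf'],2)) for d in ctrl.landmark_of('top',n)[:5]])
a,b=cv2.imread('pics/top0.png'),cv2.imread('pics/top9.png')
# drawer compare with start
d=cv2.absdiff(a,b).max(2)[80:235,290:450]; print('changed px near unit',(d>40).sum(), 'cup/bottle/bowl',[(cv2.absdiff(a,b).max(2)[s]>40).sum() for s in (np.s_[90:165,205:280],np.s_[262:310,100:150])])
go([.5,-.27,.2],57.7)
E
```

```text
wrist unit_drawer0_handle [([0.528, -0.2928, 0.0407], 0.89)]
wrist unit []
unit_drawer0_handle [([0.524, -0.294, 0.036], 0.97)]
jar0 [([0.282, 0.321, -0.001], 0.73), ([0.576, 0.347, -0.0], 0.59), ([0.523, -0.292, 0.036], 0.54), ([0.632, 0.153, -0.003], 0.53)]
band0 [([0.635, 0.153, 0.089], 0.78), ([0.578, 0.354, 0.087], 0.57), ([0.284, 0.32, -0.004], 0.25)]
sauce [([0.77, 0.038, 0.003], 0.73)]
bowl [([0.286, 0.321, -0.003], 0.77)]
cup [([0.684, -0.063, -0.002], 0.75)]
disc0 [([0.563, -0.02, 0.008], 0.75), ([0.638, 0.149, 0.105], 0.68), ([0.456, -0.002, 0.064], 0.58), ([0.58, 0.351, 0.108], 0.47), ([0.345, 0.022, 0.006], 0.47)]
changed px near unit 4180 cup/bottle/bowl [np.int64(0), np.int64(0)]
t 52.45 pos [ 0.4561 -0.2406  0.2352] yaw -121.5 open -0.001 F [-0.5 -0.1  0.4] q [-0.71  0.06  1.73 -0.    1.37  1.41]
 turn [ 0.8  1.5 -0. ] shift now-axes [ 0.0338  0.0021 -0.0537] | after turn [ 0.0352  0.0014 -0.0528]
```

```bash
python3 -c "
from bench import ctrl
print(ctrl.hand_in())"
```

```text
the job is handed in; nothing more can be done
None
```

I pulled the drawer out to its stop and closed both jars on the table. I then pushed the drawer shut again and handed the job in at about 52 s of the 210 s. A third jar did not appear in any view.

**Jars:** each got a white disc from the dispenser, seated flat and centred in the mouth. A band from the drawer then dropped fully over it and was turned clockwise until it met the stop and the jar began to turn with it. The last pictures put both bands at their tight height. They also show the bars in line with the shoulder bars, though the measured angles differ by about 2°. I put that down to play at the stop and measuring error.

**Drawer and bystanders:** the handle is back within about 3 mm of where it started. A further push met about 16 N without any movement. The top-camera picture shows no change at the bottle, the bowl or the cup.

**Checks that disagreed:**
- Hitting the drawer's stop on the way out raised the wrist force reading to about 95 N for a moment, under the 120 N limit.
- The last top-camera detection also reported low-confidence false jars at the bowl and at the handle, which I ignored.
- An automatic shoulder-bar reading on the first jar came out about 90° off in the last, slanted view. The earlier reading from straight above and the picture itself showed its bars in line.

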